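# Line up a pendant blank under the punch and hold up the inspection mirror

## Task

Slide the sled flat along the table, without lifting it, until the red dot on the brass pendant blank sits right under the punch tip, and let go of it there. Then raise the tilting mirror by its handle bar until it lines up with the red pointer and keep holding it there, so that I can check the punch from the side: finish while still holding the mirror up. Leave the pointer and the other things on the bench where they are.

Things in the scene. Friction and masses are not known exactly. Their poses are not given: they have to be found in the camera images.
- sled: Loose flat work sled, aluminium, 200 x 60 x 14 mm, about 0.6 kg. Origin: on the table right under the blue grip bar; +x runs along the sled from the grip to the brass blank, z up. The sled reaches from x = -30 to +170 mm, y = +-30 mm.
- sled_grip (a point): Grip point of the sled's blue upright grip bar (44 mm along the sled's x, 16 mm thick across it, from 14 to 56 mm above the table); the point is in its middle, 40 mm above the table. Pinch the 16 mm thickness from above.
- sled_dot (a point): Centre of the red dot (10 mm across) on the brass pendant blank (44 mm disc) fixed on the sled, 140 mm ahead of the grip along the sled's x, 17.5 mm above the table.
- punch: Grey bench punch, fixed. Origin: on the table straight below the punch tip. Its arm (36 mm wide, 132 to 168 mm above the table) runs from above the tip to a steel column 42 mm thick at y = +175 mm; its base plate (130 x 130 x 22 mm) covers y = +120 to +250 mm, x = +-65 mm. The table under the tip is free.
- punch_tip (a point): Point of the fixed, pointed steel punch, 32 mm above the table; it does not move. The spindle above it is at most 28 mm thick.
- stand: Fixed grey stand of the tilting mirror, 190 x 100 mm base plate. Origin: on the table straight below the hinge line, z up; the hinge runs along the stand's x; the mirror lies from the hinge towards the stand's -y and lifts upwards. Its posts, rubber rest and plate lie under the mirror, at y above -85 mm; beneath the handle bar the table is free. At x = +94 mm stands a thin steel quadrant scale.
- mirror_hinge (a point): Middle of the hinge line, 45 mm above the table.
- mirror (a joint): Tilt of the mirror, rad: 0 lying flat (start, at rest), grows as its free edge is lifted, 1.4 the stop. The hinge swings freely: the mirror (about 0.35 kg, some 2 N at the bar) falls back as soon as it is let go.
- mirror_bar (a point): Middle of the mirror's steel handle bar: round, 12 mm thick, 72 mm long, parallel to the hinge, 155 mm from the hinge line, carried by a 12 mm side rod at each end. Between the bar and the mirror's black frame (130 mm wide, its free edge 105 mm from the hinge) there is a 44 mm wide opening; the round bar may turn between fingers that stay upright. y axis: from the bar towards the hinge in the mirror's plane; z: normal of the mirror face.
- pointer (a joint): Angle of the red pointer, rad, on the same zero and sense as the mirror's tilt: the angle that the mirror must be held at. The pointer is stiff, does not touch the mirror and stays where it is.
- pointer_tip (a point): Tip of the red pointer: a thin 130 mm bar beside the mirror, turning about the same hinge line, at x = +83 mm of the stand. y axis: from the tip back to the hinge.
- dish: Bystander: yellow tray of beads, 110 x 150 x 20 mm. Origin: centre of underside.
- pliers_a: Bystander: small pliers with green handles, 160 mm long, lying, 17 mm high. Origin at the pivot.
- pliers_b: Bystander: small pliers with orange handles, 160 mm long, lying, 17 mm high. Origin at the pivot.
- spool: Bystander: copper wire spool, 52 mm across, 34 mm high. Origin: centre of underside.
- jar: Bystander: amber glass jar, 56 mm across, 75 mm high. Origin: centre of underside.
- mallet: Bystander: small hammer, 220 mm long, lying. Origin in the underside of the hammer.
Not all that is in view belongs to the job. Several things have the shape of the sled; the one meant has the colours described above.

How it is judged:
By the outcome, as a careful person would: the job done as asked, in the order asked, and still so for the second after the job is handed in, while the arm keeps its last pose, push and grip.
It also fails if it takes over 58 s, if anything falls off the work surface, if the arm or the gripper's body presses on something with over 40 N, if the wrist force passes 120 N, or if a joint passes its speed limit or range.

## Robot

A 6-joint arm with a two-finger parallel gripper is mounted at the origin on the work surface. World frame = base frame: x ahead of the robot, y to its left, z up, the work surface at z = 0. Lengths are in m, angles in degrees, forces in N, time in s.
With the tool pointing down it reaches from about 0.25 to 0.725 m from the base axis. Payload 9.7 kg.
Tool frame: the origin (TCP) lies midway between the tips of the shut fingers; the grasp point (between the pads) lies pinch_z behind it (pinch_z is the distance from the TCP to the grasp point, in m); z points along the fingers, y is the direction in which the jaws open and shut (so a half turn about z gives the same grasp; the last joint's range is limited). The gripper opens to 85 mm and grips with 20 to 120 N. Pads are 22 mm wide; open, the fingers measure 114 mm over their backs; the gripper's body (76 mm by 85 mm) begins 54 mm behind the grasp point. The pads swing forward as they close: fully open they stand 13 mm farther back than shut.
Start: joints at [-75.974, 4.979, 10.078, 95.1, 0, 90], TCP at [0.133, -0.534, 0.231] pointing down, gripper open.
Joint ranges: [-179.16, 179.16], [-48.56, 103.87], [-65.8, 70.77], [-126.05, 130.52], [-82.76, 87.17], [-180, 180]. Speed limits (degrees/s): [127.2, 127.2, 147.25, 180, 180, 180].

## Interface

Orientations are given as a 3x3 rotation matrix whose columns are the frame's x, y, z axes.
In Python, from bench import goto, movel, move_j, open_gripper, close, dwell, ik, observe, capture, MotionError, hand_in, recognise, trace, pinch_z gives the robot as it stands. Calls block until the motion is done:
- goto(position, orientation): joint-space move of the TCP to a pose.
- movel(position, rotation=None, feed=0.15, max_force=None): straight line of the TCP; rotation=None keeps the orientation; feed is the mean speed in m/s. With max_force (N) it stops when the force on the tool has changed by that much, and returns True; else False.
- move_j(angles): joint-space move.
- open_gripper() and close(effort=None): open the fingers fully, or close them until they stop; effort is the grip in N (None keeps the last).
- dwell(seconds).
- ik(position, orientation): joint angles nearest the present ones, or None.
- observe(): the state.
- capture(name): name is "side" or "top"; returns a dict with "frame" (420x560x3 uint8, red, green, blue), "fx", "fy", "cx", "cy" (pixels), "pose" (4x4, takes a point from camera to world coordinates). Camera axes: x right, y down, z forward; pixel columns grow to the right and rows downward; lengths in m; the calibration is good to about 2 mm. A picture is of the moment at which its call begins. There is no depth.
A pose or a line that the arm cannot do raises MotionError and nothing moves.
- hand_in(): hands the job in, once; it reports no verdict.
Trained networks look in the newest picture that a camera, given by its name, has taken for a name from the list of things; names that differ only in an ending like _2 or _b are one class to them, and where a whole thing is asked for, a point or a joint stands for the part that bears it (a point fixed in the world has none). Each returns a list of dicts, best first, with "score" (0 to 1); they miss things now and then, are a little off and sometimes report something else, mostly with a low value. They report only what shows in the picture. A call takes as long as a camera call. They do not tell look-alikes from the thing itself.
- recognise(camera, thing): "bbox" ([left, top, width, height] in pixels, round what is visible of it).
- trace(camera, thing): "region" (420x560 bool, what is visible of it) and "bbox" ([left, top, width, height] in pixels, round what is visible of it).
The state is a dict: "t": time; "joint_positions": joint angles; "dq": joint speeds; "tau": joint torques, N m; "ee_pos": TCP position; "eef_rot": TCP orientation; "wrist_force": force on the tool from outside, world axes, zero at the start; "torque": the same for the moment, N m; "finger_gap": finger opening in m.
Only numpy, scipy, OpenCV 4.12 (cv2) and the standard library are available. Lean on these libraries where they do the work, as an engineer would, in place of code of your own. Each camera call takes 0.05 s, during which the arm holds its last target.

## Working session

There is one attempt and no reset: what is moved stays moved. The work goes in short steps, each a Python script; the robot and the scene stay as the last script left them, time stands still between calls to the robot, and variables do not carry over. Pictures are saved under pics/ and viewed, and the job is handed in when it is done.

```bash
ls; mkdir -p pics
python3 - <<'E'
from bench import *
import cv2, numpy as np, pickle
print(observe(), pinch_z)
for n in("side","top"):
    c=capture(n); cv2.imwrite(f"pics/{n}0.png",c["frame"][:,:,::-1]); pickle.dump(c,open(f"{n}0.pkl","wb"))
    print(n,c["fx"],c["fy"],c["cx"],c["cy"],np.round(c["pose"],4).tolist())
    for t in("sled","sled_grip","sled_dot","punch","punch_tip","stand","mirror_bar","mirror","pointer","pointer_tip","mirror_hinge"):
        try: print(t,[(r["bbox"],round(r["score"],2)) for r in recognise(n,t)])
        except Exception as e: print(t,e)
E
```

```text
pics
{'t': 0.0, 'joint_positions': array([-7.59728990e+01,  5.01168637e+00,  1.00350696e+01,  9.50993776e+01,
       -2.05502910e-03,  9.00004506e+01]), 'dq': array([ 0.02405583,  0.00698561, -0.02626919, -0.01066823,  0.00907315,
       -0.01354354]), 'tau': array([ 7.64872402e-04, -5.20379591e+01,  4.64813840e+01,  1.57606305e-02,
        1.04510193e-05, -3.04191616e-06]), 'ee_pos': array([ 0.13324534, -0.5333852 ,  0.23058295]), 'eef_rot': array([[ 9.70183082e-01,  2.42372977e-01, -3.56279915e-04],
       [ 2.42373236e-01, -9.70182241e-01,  1.27810876e-03],
       [-3.58774228e-05, -1.32635221e-03, -9.99999120e-01]]), 'wrist_force': array([-0.71671235,  0.57135924, -0.29742874]), 'torque': array([0.01753845, 0.00402823, 0.05213172]), 'finger_gap': 0.08523201727521883} 0.0187
side 521.716975884404 521.716975884404 280.801405209249 211.3855754510958 [[-0.9269, -0.2668, 0.2641, 0.0987], [-0.3753, 0.6768, -0.6333, 0.853], [-0.0098, -0.6861, -0.7275, 1.1234], [0.0, 0.0, 0.0, 1.0]]
sled [([276.6, 341.4, 70.2, 75.5], 0.92), ([212.7, 268.1, 81.0, 35.3], 0.57), ([267.2, 118.7, 42.5, 21.2],
[... 1018 characters left out ...]
, ([176.3, 181.6, 28.6, 71.9], 0.62)]
sled_dot [([175.2, 186.7, 29.5, 66.7], 0.79), ([91.3, 264.6, 56.4, 72.1], 0.78), ([292.7, 108.1, 21.2, 22.3], 0.75)]
punch [([66.0, 130.9, 101.9, 66.1], 0.79), ([306.2, 236.0, 67.7, 68.5], 0.75), ([175.0, 185.2, 28.8, 71.5], 0.41)]
punch_tip [([69.4, 129.2, 95.7, 66.1], 0.8)]
stand [([279.5, 127.3, 68.9, 82.0], 0.82)]
mirror_bar [([285.0, 151.7, 63.0, 44.8], 0.87)]
mirror [([288.6, 143.2, 62.8, 56.8], 0.9)]
pointer [([174.2, 182.5, 30.9, 69.4], 0.69), ([282.6, 130.7, 31.1, 19.8], 0.49)]
pointer_tip [([249.1, 239.2, 19.6, 16.9], 0.59), ([284.8, 132.1, 26.6, 16.1], 0.54)]
mirror_hinge [([278.0, 127.3, 74.8, 78.4], 0.97), ([174.7, 186.0, 27.1, 70.0], 0.39)]
```

View pics/top0.png

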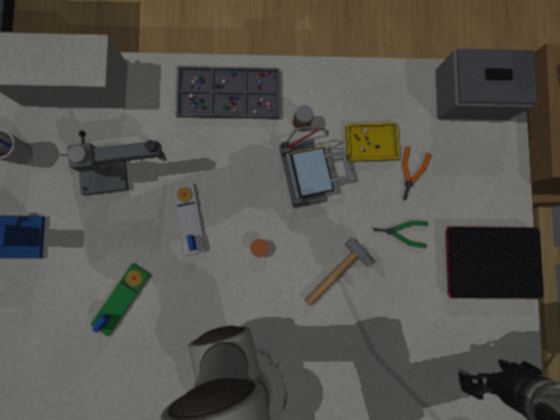

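View pics/side0.png

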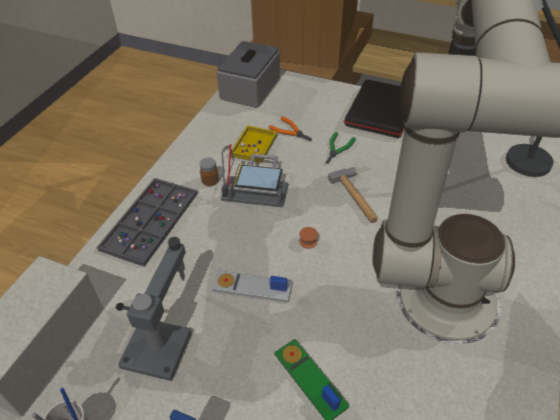

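Run:
```python
import cv2,numpy as np
t=cv2.imread("pics/top0.png");s=cv2.imread("pics/side0.png")
def crop(im,x,y,w,h,k,n): cv2.imwrite(n,cv2.resize(im[y:y+h,x:x+w],None,fx=k,fy=k,interpolation=cv2.INTER_CUBIC))
crop(t,60,120,160,225,2.6,"pics/c1.png")
crop(t,265,95,110,120,5,"pics/c2.png")
crop(s,100,220,260,200,3,"pics/c3.png")
crop(s,210,110,100,100,6,"pics/c4.png")
```

```text
(no output)
```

View pics/c1.png

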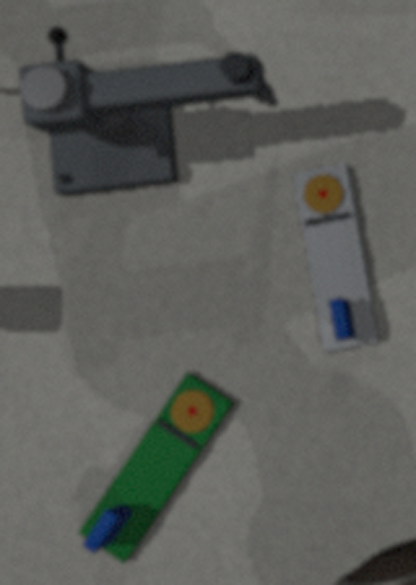

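View pics/c2.png

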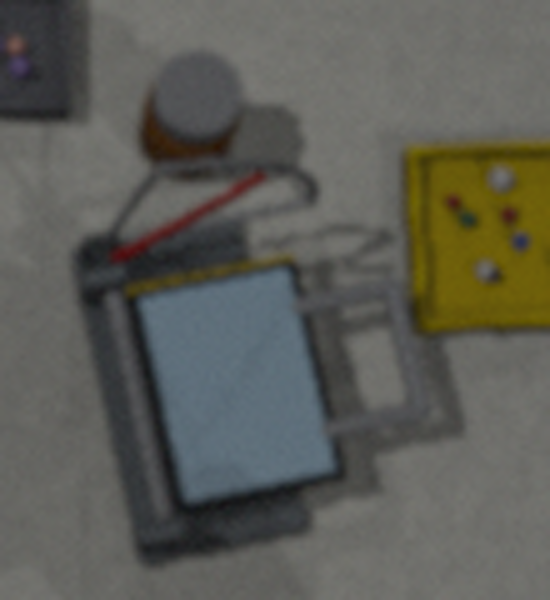

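View pics/c3.png

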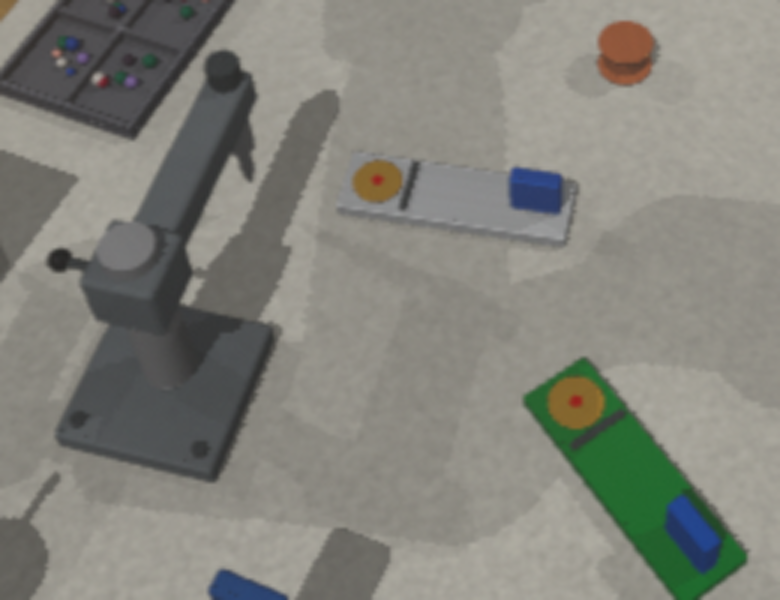

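View pics/c4.png

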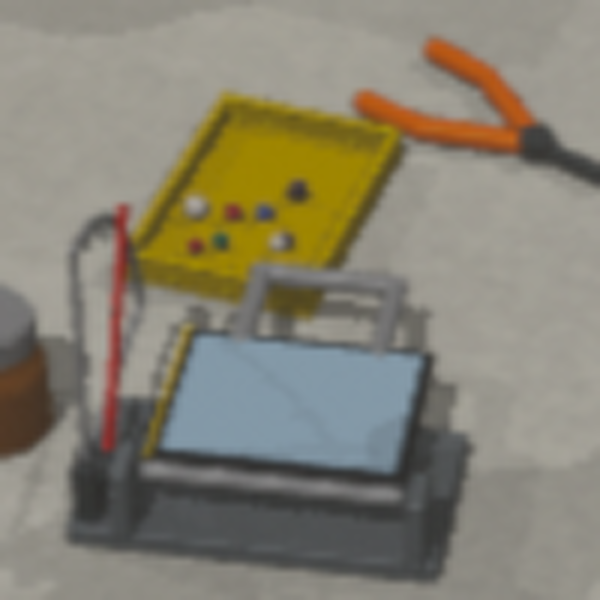

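Candidates for the sled: a silver plate (top image around 188,218; side 252,286) and a green plate (top 121,299; side 311,380). Both have a blue grip and a brass disc. The aluminium one at (188,218) fits the description, and the green one is a look-alike. The mirror's pointer is at top (303,138). I'll measure more precisely on enlarged crops.

```bash
cat > h.py <<'E'
import cv2,numpy as np,pickle
from scipy.optimize import least_squares
def load(n): return pickle.load(open(n+".pkl","rb"))
def proj(c,P):
    T=np.linalg.inv(c["pose"]); p=np.asarray(P)@T[:3,:3].T+T[:3,3]
    return np.stack([c["fx"]*p[...,0]/p[...,2]+c["cx"],c["fy"]*p[...,1]/p[...,2]+c["cy"]],-1)
def ray(c,uv):
    d=c["pose"][:3,:3]@np.array([(uv[0]-c["cx"])/c["fx"],(uv[1]-c["cy"])/c["fy"],1]); return c["pose"][:3,3],d
def onz(c,uv,z):
    o,d=ray(c,uv); return o+d*(z-o[2])/d[2]
def tri(obs):
    f=lambda P: np.concatenate([proj(c,P)-uv for c,uv in obs])
    r=least_squares(f,[.4,0,.1]); return r.x,r.fun
def crop(im,x,y,w,h,k,n,marks=()):
    o=cv2.resize(im[y:y+h,x:x+w],None,fx=k,fy=k,interpolation=cv2.INTER_CUBIC)
    o=cv2.convertScaleAbs(o,alpha=1.5)
    for i in range(0,w,10):
        cv2.line(o,(i*k,0),(i*k,6 if (x+i)%50 else 14),(0,0,255),1)
        if i%20==0: cv2.putText(o,str(x+i),(i*k,24),0,.4,(0,0,255),1)
    for i in range(0,h,10):
        cv2.line(o,(0,i*k),(6,i*k),(0,0,255),1); 
        if i%20==0: cv2.putText(o,str(y+i),(8,i*k+4),0,.4,(0,0,255),1)
    for (u,v) in marks: cv2.circle(o,(int((u-x+.5)*k),int((v-y+.5)*k)),3,(0,255,255),1)
    cv2.imwrite(n,o)
def blob(c,x,y,w,h,kind):
    hsv=cv2.cvtColor(c["frame"],cv2.COLOR_RGB2HSV).astype(int); H,S,V=hsv[...,0],hsv[...,1],hsv[...,2]
    if kind=="red": m=((H<8)|(H>172))&(S>140)
    if kind=="blue": m=(H>105)&(H<130)&(S>140)
    if kind=="brass": m=(H<30)&(S>100)
    k=np.zeros(m.shape,bool); k[y:y+h,x:x+w]=True; m&=k
    ys,xs=np.nonzero(m); return (xs.mean(),ys.mean()),len(xs),np.stack([xs,ys],1)
E
python3 - <<'E'
from h import *
t=load("top0");s=load("side0")
T=t["frame"][:,:,::-1].copy();S=s["frame"][:,:,::-1].copy()
for k,bt,bs in(("red",(170,180,35,30),(215,270,25,20)),("brass",(170,180,35,30),(212,270,25,20)),("blue",(170,225,40,40),(260,270,40,30))):
    a=blob(t,*bt,k);b=blob(s,*bs,k); print(k,a[:2],b[:2]); X,e=tri([(t,a[0]),(s,b[0])]); print(X,e)
crop(T,60,125,120,80,6,"pics/d1.png"); crop(S,110,225,90,160,3,"pics/d2.png"); crop(S,150,230,50,70,8,"pics/d3.png")
crop(T,170,180,40,80,7,"pics/d4.png")
E
```

```text
red ((np.float64(183.5), np.float64(194.0)), 2) ((np.float64(225.0), np.float64(279.5)), 6)
[0.54370865 0.16941703 0.01817017] [ 0.02981268  0.10276724 -0.09647629 -0.01859116]
brass ((np.float64(184.11688311688312), np.float64(194.0974025974026)), 154) ((np.float64(225.45562130177515), np.float64(279.9881656804734)), 169)
[0.54362694 0.16825988 0.01467057] [ 0.06460437  0.22263498 -0.20885965 -0.040097  ]
blue ((np.float64(191.0379746835443), np.float64(242.26582278481013)), 79) ((np.float64(277.67763157894734), np.float64(282.36842105263156)), 152)
[0.40717965 0.14063366 0.03841241] [ 0.00708493  0.02359798 -0.02258197 -0.00235528]
```

View pics/d1.png

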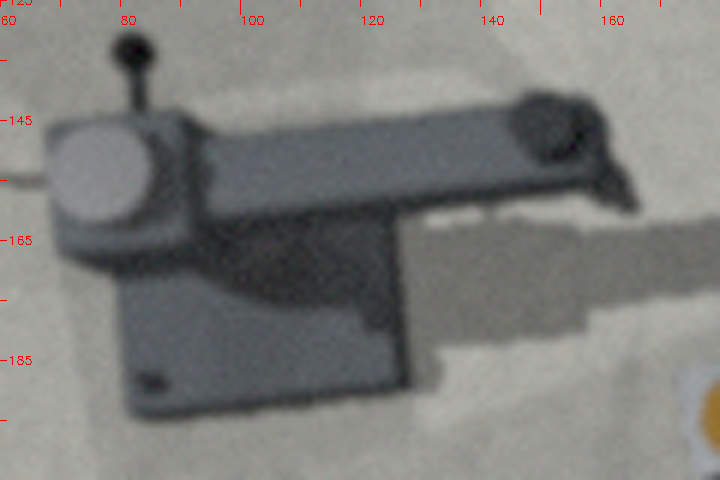

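View pics/d2.png

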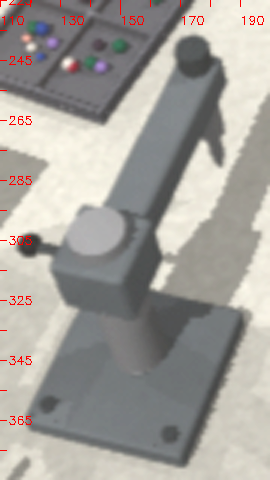

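View pics/d3.png

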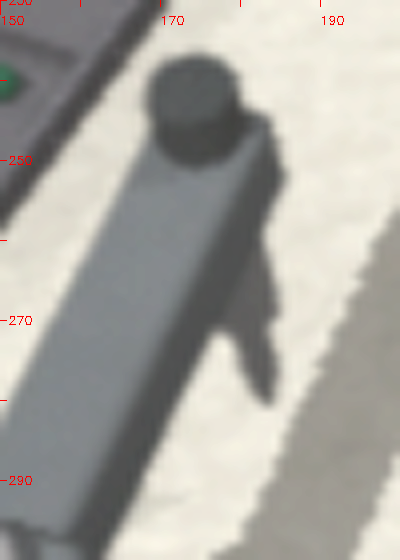

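View pics/d4.png

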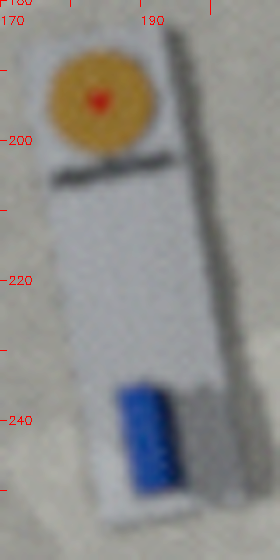

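Run:
```python
from h import *
t=load("top0");s=load("side0")
T=t["frame"][:,:,::-1].copy();S=s["frame"][:,:,::-1].copy()
tip,e=tri([(t,(165.2,159.2)),(s,(183.1,280.0))]); print("tip",tip,e, onz(t,(165.2,159.2),.032),onz(s,(183.1,280),.032))
# joint fit of sled with known heights
dt=[blob(t,170,180,35,30,"red")[0],(183.7,194.1)]
def f(p):
    x,y,a=p; g=[x,y,.0385]; d=[x+.14*np.cos(a),y+.14*np.sin(a),.0175]
    return np.concatenate([proj(t,d)-(183.7,194.1),proj(s,d)-(225.2,279.6),proj(t,g)-(191.04,242.27),proj(s,g)-(277.68,282.37)])
r=least_squares(f,[.4,.14,.2]);print("sled",r.x,np.degrees(r.x[2]),r.fun.round(2))
x,y,a=r.x;R=np.array([[np.cos(a),-np.sin(a)],[np.sin(a),np.cos(a)]])
pts=[np.r_[R@[u,v]+[x,y],.014] for u in(-.03,.17) for v in(-.03,.03)]+[np.r_[R@[u,v]+[x,y],.056] for u in(-.022,.022) for v in(-.008,.008)]
crop(T,165,175,50,90,6,"pics/e1.png",proj(t,np.array(pts)))
crop(S,205,255,100,55,7,"pics/e2.png",proj(s,np.array(pts)))
# punch yaw from base corners (top z=.022): (+-.065,.12),
def g(p):
    b=p[0]; c,sn=np.cos(b),np.sin(b); Rb=np.array([[c,-sn],[sn,c]])
    # search
    return Rb
for b in np.radians([-10,-5,0,5,10,15]):
    Rb=g([b]); P=np.array([np.r_[Rb@[u,v]+tip[:2],.022] for u,v in((-.065,.12),(-.065,.25),(.065,.12))]); print(np.degrees(b),proj(t,P).round(0).tolist(),proj(s,P).round(0).tolist())
crop(T,270,100,100,110,5,"pics/m1.png");crop(S,215,115,80,95,6,"pics/m2.png")
```

```text
tip [0.6381076  0.22011402 0.0336582 ] [ 0.19077591  0.67604717 -0.62393752 -0.16424802] [0.64043828 0.22113533 0.032     ] [0.6371826  0.21901247 0.032     ]
sled [0.40678604 0.14058338 0.20496248] 11.743485268143349 [-0.   -0.01 -0.27 -0.08  0.01  0.16  0.13  0.01]
-10.0 [[120.0, 175.0], [74.0, 167.0], [130.0, 131.0]] [[172.0, 329.0], [135.0, 372.0], [132.0, 305.0]]
-5.0 [[121.0, 179.0], [75.0, 174.0], [127.0, 134.0]] [[177.0, 329.0], [144.0, 375.0], [134.0, 308.0]]
0.0 [[123.0, 183.0], [76.0, 182.0], [125.0, 138.0]] [[182.0, 329.0], [153.0, 376.0], [136.0, 312.0]]
5.0 [[125.0, 186.0], [78.0, 190.0], [123.0, 142.0]] [[187.0, 328.0], [163.0, 377.0], [139.0, 315.0]]
10.0 [[127.0, 190.0], [81.0, 197.0], [121.0, 145.0]] [[192.0, 327.0], [173.0, 377.0], [141.0, 318.0]]
14.999999999999998 [[130.0, 193.0], [84.0, 204.0], [120.0, 149.0]] [[197.0, 326.0], [184.0, 376.0], [145.0, 320.0]]
```

View pics/e1.png

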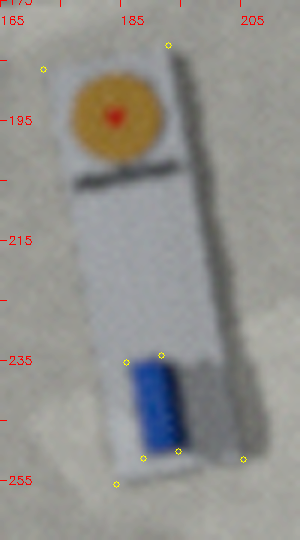

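View pics/e2.png

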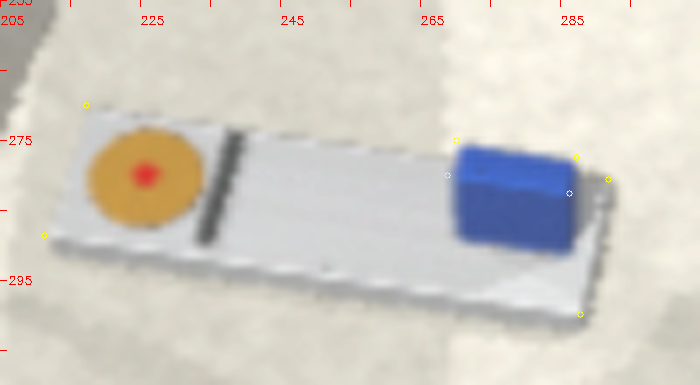

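View pics/m1.png

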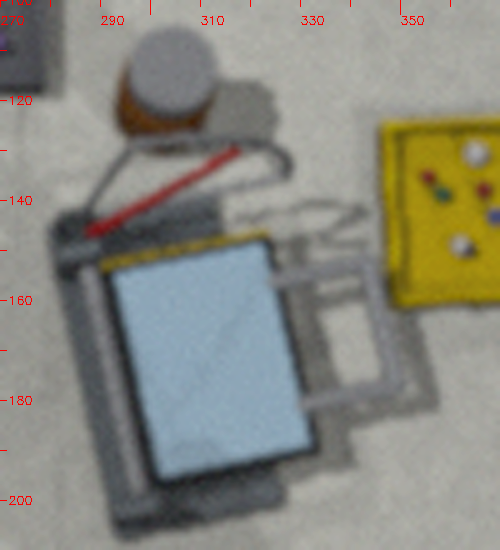

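View pics/m2.png

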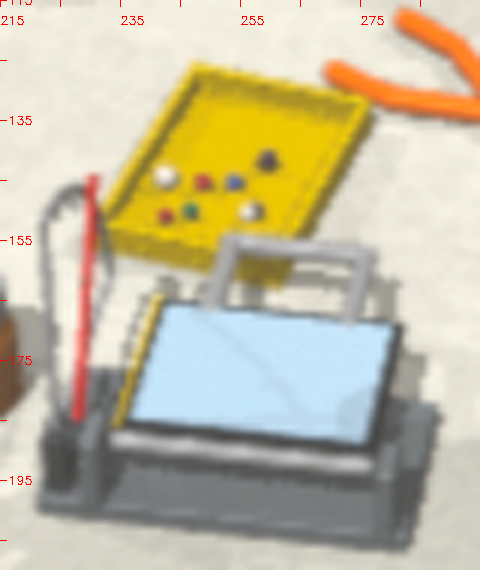

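Run:
```python
from h import *
t=load("top0");s=load("side0")
T=t["frame"][:,:,::-1].copy();S=s["frame"][:,:,::-1].copy()
pts={"bar+":((345.7,149.5),(252,154)),"bar-":((350.5,176.5),(276.7,156.7)),"fr+":((323.1,146.5),(240.8,163.3)),"fr-":((333.1,189.5),(281.5,168.7)),"ptip":((317.5,129.5),(230,143.8)),"pbase":((287.5,145.9),(227.5,184.5))}
for k,(a,b) in pts.items():
    X,e=tri([(t,a),(s,b)]); print(k,X.round(4),e.round(2))
# red pointer: fit stand + pointer using all
# params x,y,yaw,phi, base radius rb
def model(p):
    x,y,a,phi,rb=p; R=np.array([[np.cos(a),-np.sin(a)],[np.sin(a),np.cos(a)]])
    W=lambda u,v,z: np.r_[R@[u,v]+[x,y],z]
    return {"bar+":W(.037,-.161,.047),"bar-":W(-.037,-.161,.047),"fr+":W(.065,-.105,.049),"fr-":W(-.065,-.105,.049),
     "ptip":W(.083,-.13*np.cos(phi),.045+.13*np.sin(phi)),"pbase":W(.083,-rb*np.cos(phi),.045+rb*np.sin(phi))}
def f(p):
    m=model(p); return np.concatenate([np.r_[proj(t,m[k])-pts[k][0],proj(s,m[k])-pts[k][1]] for k in pts])
r=least_squares(f,[.57,-.1,-.15,.7,.02],loss="soft_l1");print(r.x, np.degrees(r.x[2:4])); print(f(r.x).reshape(-1,4).round(1))
# sled refit by hull centroid
def hullc(c,P):
    h=cv2.convexHull(proj(c,P).astype(np.float32)); M=cv2.moments(h); return np.array([M["m10"],M["m01"]])/M["m00"]
bt=(191.04,242.27);bs=(277.68,282.37)
def g(p):
    x,y,a=p;R=np.array([[np.cos(a),-np.sin(a)],[np.sin(a),np.cos(a)]])
    B=np.array([np.r_[R@[u,v]+[x,y],z] for u in(-.022,.022) for v in(-.008,.008) for z in(.014,.056)])
    d=np.r_[R@[.14,0]+[x,y],.0175]
    return np.concatenate([proj(t,d)-(183.7,194.1),proj(s,d)-(225.2,279.6),hullc(t,B)-bt,hullc(s,B)-bs])
q=least_squares(g,[.4,.14,.2],diff_step=1e-4);print("sled",q.x,np.degrees(q.x[2]),q.fun.round(2))
x,y,a=q.x;R=np.array([[np.cos(a),-np.sin(a)],[np.sin(a),np.cos(a)]])
P=np.array([np.r_[R@[u,v]+[x,y],.014] for u in(-.03,.17) for v in(-.03,.03)]+[np.r_[R@[u,v]+[x,y],.056] for u in(-.022,.022) for v in(-.008,.008)])
crop(T,165,175,50,90,6,"pics/f1.png",proj(t,P))
crop(S,205,255,100,55,7,"pics/f2.png",proj(s,P))
import bench,inspect
for n in("close","open_gripper","goto","movel"):print(n,inspect.signature(getattr(bench,n)))
```

```text
bar+ [ 0.6735 -0.29    0.0393] [ 0.11  0.37 -0.43 -0.08]
bar- [ 0.5942 -0.3021  0.0433] [ 0.18  0.62 -0.72 -0.1 ]
fr+ [ 0.6787 -0.2228  0.053 ] [-0.03 -0.09  0.1   0.02]
fr- [ 0.5566 -0.2517  0.0469] [ 0.12  0.41 -0.47 -0.06]
ptip [ 0.6948 -0.1933  0.1485] [ 0.12  0.42 -0.49 -0.12]
pbase [ 0.6776 -0.1232  0.052 ] [ 0.12  0.42 -0.45 -0.1 ]
[ 0.59621219 -0.13548612  0.21656665  0.93632148  0.00886553] [12.40835489 53.64726891]
[[-1.1  1.9  0.7 -0.4]
 [ 0.   0.2 -1.  -0.8]
 [ 0.2 -0.9 -0.7  0.5]
 [ 0.4  0.7 -0.  -0.5]
 [ 0.1  0.6 -0.3 -0.3]
 [-0.   0.1 -0.8 -0.1]]
sled [0.40700145 0.13981129 0.21068906] 12.071594138049406 [-0.01 -0.03 -0.29 -0.08  0.4   0.04  0.15  0.48]
close (*a, **k)
open_gripper ()
goto (position, orientation)
movel (*a, **k)
```

View pics/f1.png

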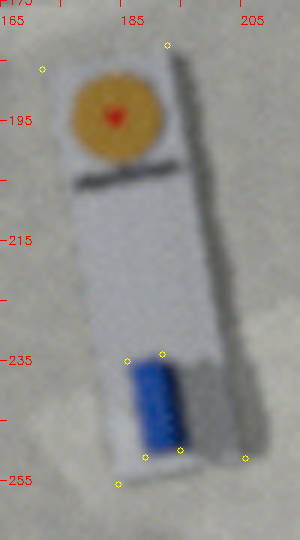

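View pics/f2.png

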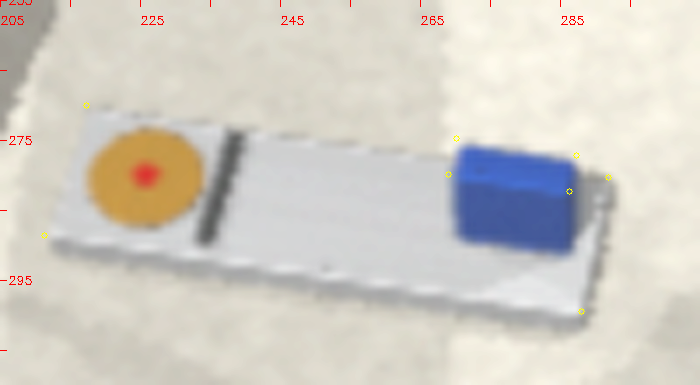

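```bash
cat >> h.py <<'E'
def Rz(a): c,s=np.cos(a),np.sin(a); return np.array([[c,s,0],[s,-c,0],[0,0,-1.]])
E
python3 - <<'E'
from h import *; from bench import *
a=.2085; g=np.array([.4067,.1387])
R=Rz(a)
goto([*g,.16],R)
movel([*g,.024],feed=.12,max_force=8)
o=observe();print(o["t"],o["ee_pos"],o["wrist_force"])
close(40); o=observe();print(o["t"],o["finger_gap"],o["ee_pos"],o["wrist_force"])
for n in("side","top"):
    c=capture(n); pickle.dump(c,open(n+"1.pkl","wb"))
s=load("side1");t=load("top1")
crop(s["frame"][:,:,::-1].copy(),170,230,130,80,5,"pics/g1.png")
crop(t["frame"][:,:,::-1].copy(),150,145,80,115,5,"pics/g2.png")
for k,bt,bs in(("brass",(170,180,35,30),(212,270,25,20)),):
    A=blob(t,*bt,k);B=blob(s,*bs,k); print(k,A[:2],B[:2]); print(tri([(t,A[0]),(s,B[0])]))
E
```

```text
6.2917 [0.40716068 0.13886204 0.02471865] [ 0.39748594  0.07584905 -0.22414576]
6.9333 0.015382339030935466 [0.40675623 0.13883694 0.02416669] [0.1753773  1.51918064 1.72043253]
brass ((np.float64(184.0064935064935), np.float64(194.12987012987014)), 154) ((np.float64(225.41176470588235), np.float64(280.00588235294117)), 170)
(array([0.54354113, 0.16852761, 0.01496573]), array([ 0.05902534,  0.20341182, -0.19082164, -0.03664097]))
```

View pics/g1.png

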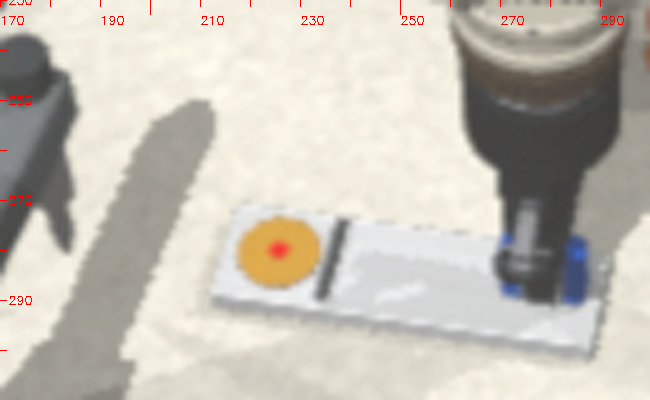

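View pics/g2.png

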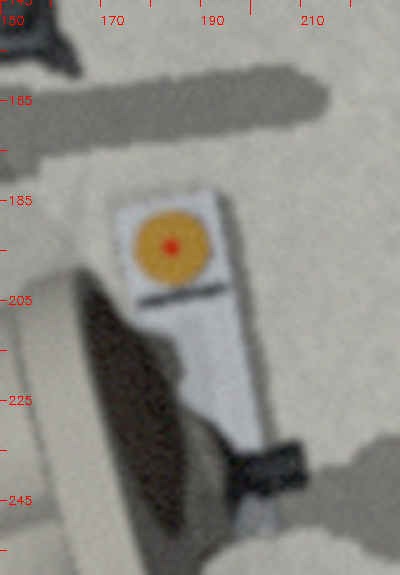

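Run:
```python
from h import *; from bench import *
o=observe(); p=o["ee_pos"]
r=movel([.4067+.0935,.1387+.0510,.024],feed=.06,max_force=40)
o=observe();print(r,o["t"],o["finger_gap"],o["ee_pos"],o["wrist_force"])
for n in("side","top"):
    c=capture(n); pickle.dump(c,open(n+"2.pkl","wb"))
s=load("side2");t=load("top2")
crop(s["frame"][:,:,::-1].copy(),150,225,80,80,7,"pics/h1.png")
crop(t["frame"][:,:,::-1].copy(),130,125,70,80,7,"pics/h2.png")
```

```text
False 8.9583 0.01505935964914175 [0.49952455 0.18911497 0.02419634] [-6.47221239 -3.53676157  8.46018417]
```

View pics/h1.png

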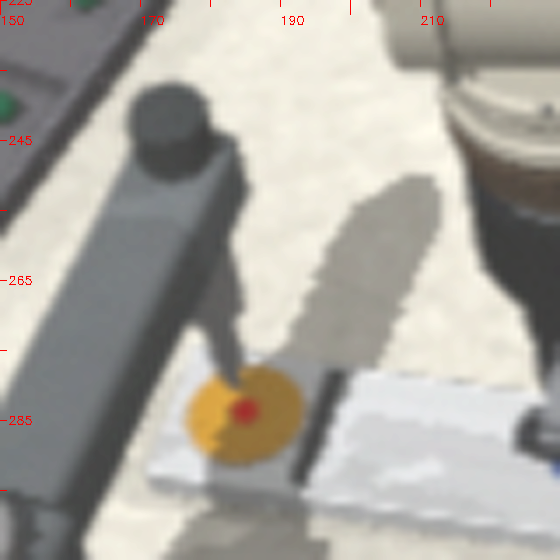

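View pics/h2.png

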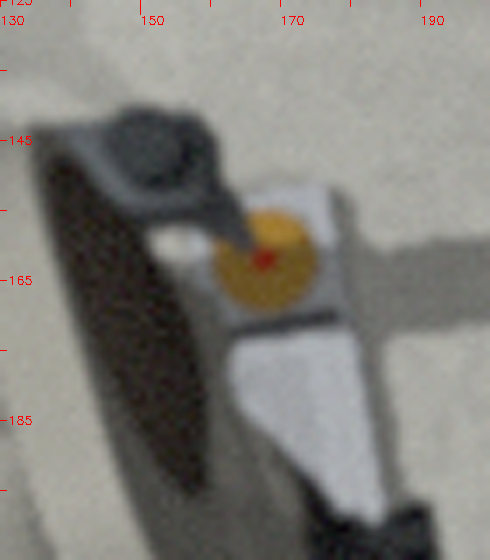

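Run:
```python
from h import *
t=load("top2");s=load("side2")
print(blob(t,155,150,30,22,"red")[:2],blob(s,175,270,20,20,"red")[:2])
dt=(167.35,161.6);ds=(184.4,283.1);pt=(165.7,159.7);ps=(183.3,280.1)
D,e=tri([(t,dt),(s,ds)]);print("dot",D,e)
D2=least_squares(lambda q:np.r_[proj(t,[*q,.0175])-dt,proj(s,[*q,.0175])-ds],[.6,.2]);print(D2.x,D2.fun)
P2=least_squares(lambda q:np.r_[proj(t,[*q,.032])-pt,proj(s,[*q,.032])-ps],[.6,.2]);print(P2.x,P2.fun)
print("move",P2.x-D2.x)
for c,d,p in((t,dt,pt),(s,ds,ps)): print(onz(c,p,.032)-onz(c,d,.0175))
```

```text
((np.float64(167.5), np.float64(161.5)), 4) ((np.float64(184.83333333333334), np.float64(283.1666666666667)), 6)
dot [0.63652864 0.21821985 0.01789056] [ 0.03977035  0.14069053 -0.12925998 -0.03346059]
[0.6366493  0.21816482] [ 0.09340216  0.13137791 -0.13794648  0.02468725]
[0.63771623 0.21923621] [ 0.14302053  0.45662389 -0.42570816 -0.09643113]
move [0.00106693 0.00107138]
[0.00199474 0.00124018 0.0145    ]
[0.00019431 0.00113398 0.0145    ]
```

Run:
```python
from h import *; from bench import *
r=movel([.5002+.0009+.0006,.1897+.0012+.0005,.0245],feed=.03,max_force=40)
o=observe();print(r,o["t"],o["ee_pos"],o["wrist_force"])
open_gripper()
o=observe();print(o["t"],o["ee_pos"],o["wrist_force"],o["finger_gap"])
p=o["ee_pos"]
movel([p[0],p[1],.14],feed=.15)
goto([.45,.0,.3],Rz(.2))
for n in("side","top"):
    c=capture(n); pickle.dump(c,open(n+"3.pkl","wb"))
print(observe()["t"])
s=load("side3");t=load("top3")
crop(s["frame"][:,:,::-1].copy(),165,255,45,50,12,"pics/i1.png")
crop(t["frame"][:,:,::-1].copy(),140,135,50,45,12,"pics/i2.png")
```

```text
False 9.3083 [0.50130034 0.19100282 0.0242135 ] [-4.17637104 -2.70653176  2.91302119]
9.9917 [0.50169992 0.19142422 0.02449457] [-0.07909299 -0.59531936 -0.49162075] 0.08534182300403036
15.875
```

View pics/i1.png

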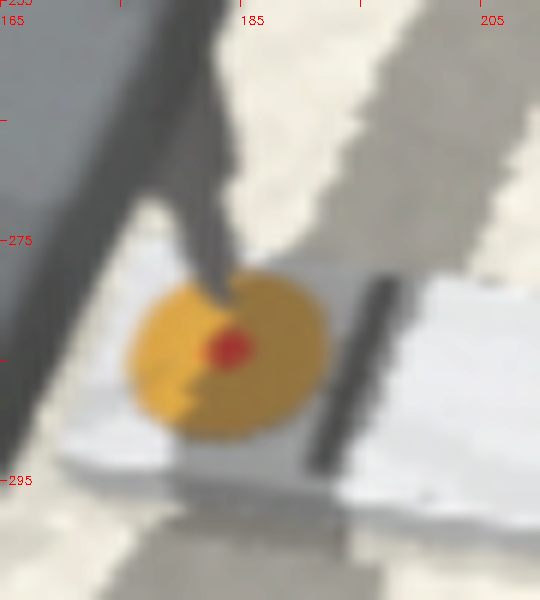

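View pics/i2.png

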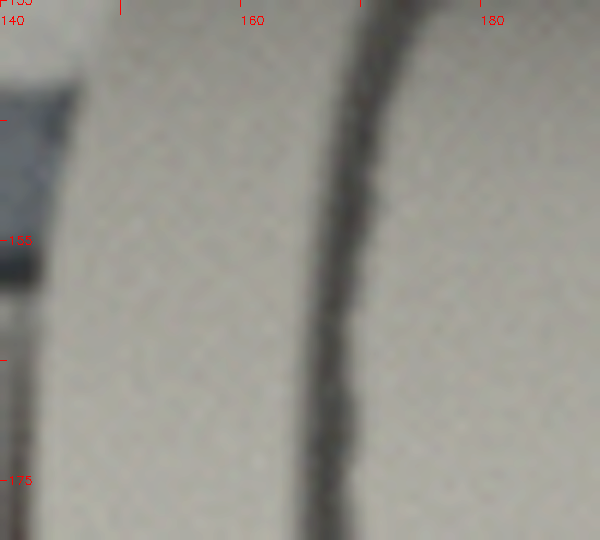

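Run:
```python
from h import *; from bench import *
a=.2166; u=np.array([np.sin(a),-np.cos(a)])  # stand -y
bar=np.array([.596,-.1355])+.155*u
off=.016
p=bar+off*u
print(bar,p,ik([*p,.033],Rz(a)))
goto([*p,.13],Rz(a))
print(observe()["t"],observe()["ee_pos"])
for n in("side","top"):
    c=capture(n); pickle.dump(c,open(n+"4.pkl","wb"))
s=load("side4");t=load("top4")
cv2.imwrite("pics/j0.png",t["frame"][:,:,::-1])
crop(s["frame"][:,:,::-1].copy(),165,255,45,50,12,"pics/j1.png")
crop(t["frame"][:,:,::-1].copy(),140,135,50,45,12,"pics/j2.png")
crop(s["frame"][:,:,::-1].copy(),205,80,110,120,5,"pics/j3.png")
```

```text
[ 0.6293111  -0.28687824] [ 0.63274966 -0.30250438] [-25.55148776  26.36968982  14.19900027  77.82931045   0.
 142.03824639]
17.3333 [ 0.63313956 -0.30156199  0.13140812]
```

View pics/j0.png

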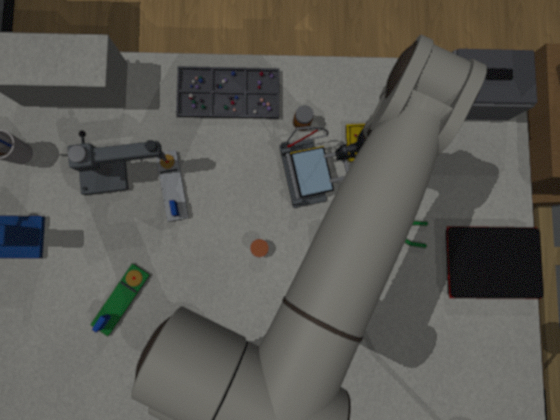

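View pics/j2.png

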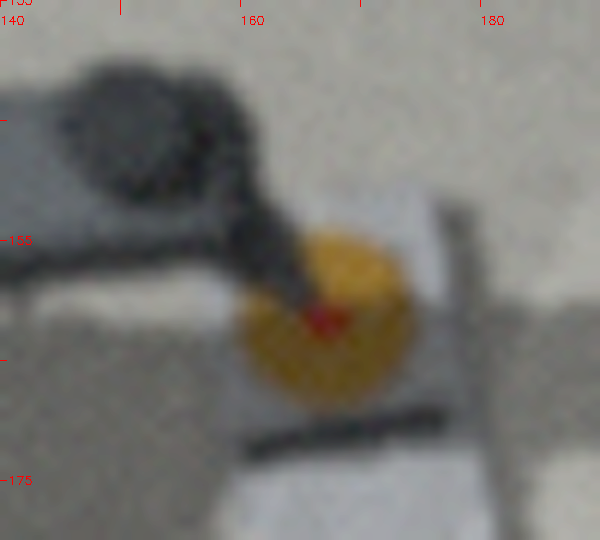

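View pics/j3.png

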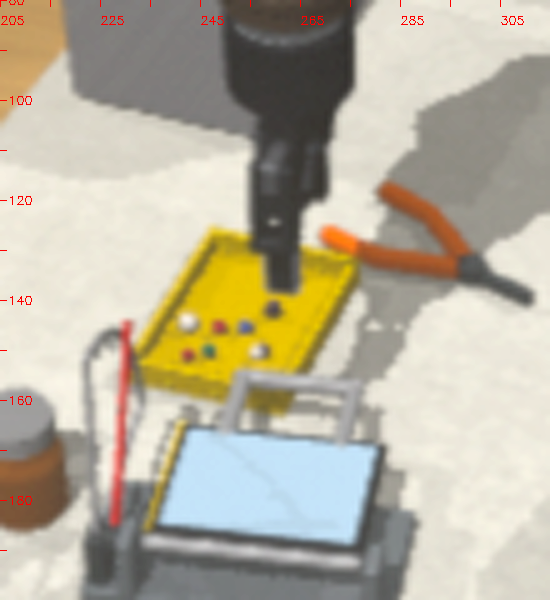

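Run:
```python
from h import *
t=load("top4");s=load("side4")
print(blob(t,155,150,30,22,"red")[:2],blob(s,175,270,20,20,"red")[:2])
dt=(166.7,161.3);ds=(183.6,283.7)
D2=least_squares(lambda q:np.r_[proj(t,[*q,.0175])-dt,proj(s,[*q,.0175])-ds],[.6,.2]);print(D2.x,D2.fun)
P=[*D2.x,.032]
print("aligned tip would be at",proj(t,P),proj(t,P)-proj(t,[*D2.x,.0175])+dt,proj(s,P),proj(s,P)-proj(s,[*D2.x,.0175])+ds)
# dots drawn: predicted tip
crop(t["frame"][:,:,::-1].copy(),140,135,50,45,12,"pics/k2.png",[proj(t,P),dt])
crop(s["frame"][:,:,::-1].copy(),165,255,45,50,12,"pics/k1.png",[proj(s,P),ds])
```

```text
((np.float64(166.66666666666666), np.float64(161.33333333333334)), 3) ((np.float64(183.85714285714286), np.float64(283.7142857142857)), 7)
[0.63760792 0.22031919] [-0.0034313   0.09100924 -0.07459517 -0.05062175]
aligned tip would be at [165.45512441 160.18856391] [165.45855572 160.09755467] [182.70253147 280.33755731] [182.77712664 280.38817906]
```

View pics/k1.png

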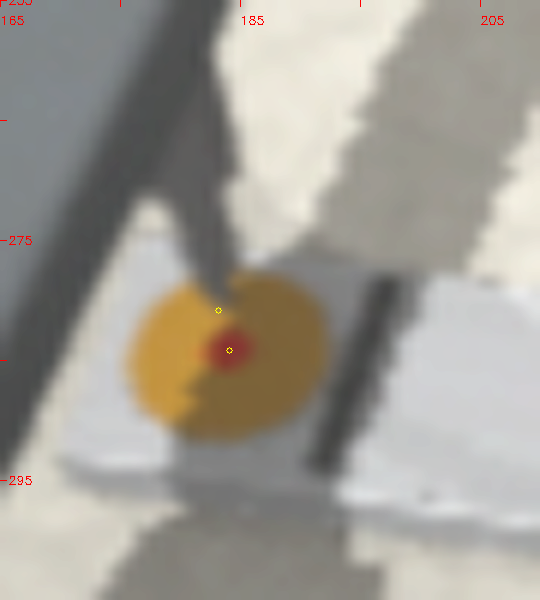

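View pics/k2.png

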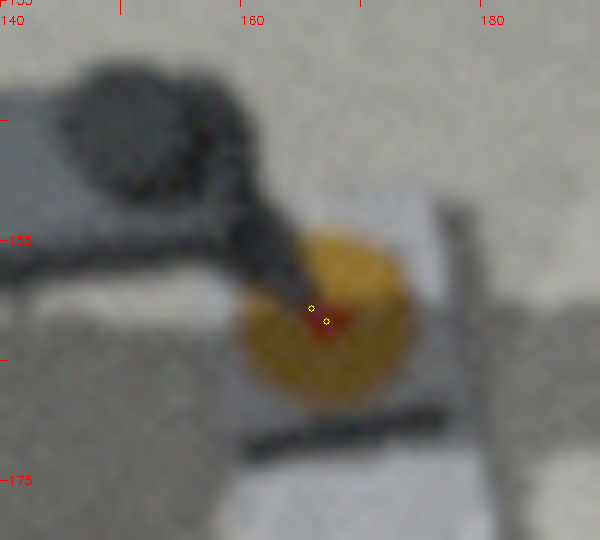

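Run:
```python
from h import *; from bench import *
a=.2166; u=np.array([np.sin(a),-np.cos(a)])
bar=np.array([.596,-.1355])+.155*u; p=bar+.016*u
r=movel([*p,.030],feed=.08,max_force=5)
o=observe();print(r,o["t"],o["ee_pos"],o["wrist_force"])
for n in("side","top"):
    c=capture(n); pickle.dump(c,open(n+"5.pkl","wb"))
s=load("side5");t=load("top5")
crop(s["frame"][:,:,::-1].copy(),205,100,110,110,5,"pics/l1.png")
crop(t["frame"][:,:,::-1].copy(),270,110,100,100,5,"pics/l2.png")
```

```text
False 18.8333 [ 0.63311221 -0.30265519  0.03073316] [-0.15823981  0.32133295  0.41463172]
```

View pics/l1.png

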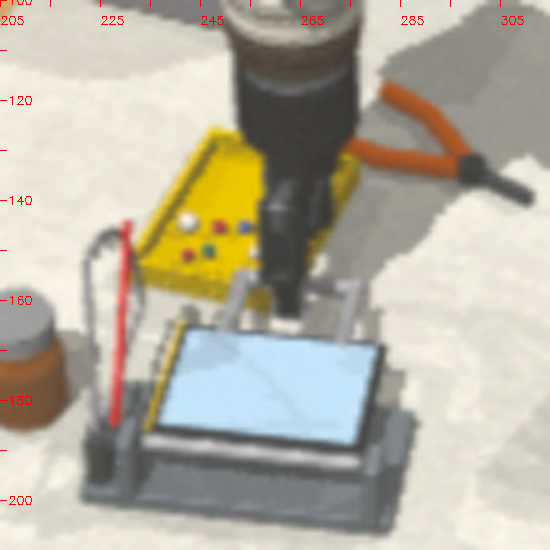

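View pics/l2.png

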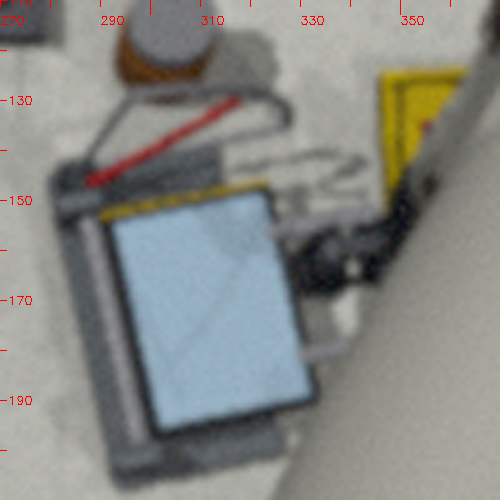

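Run:
```python
from h import *; from bench import *
a=.2166; u=np.array([np.sin(a),-np.cos(a)])
bar=np.array([.596,-.1355])+.155*u
close(20)
def st():
    o=observe();print(round(o["t"],2),o["ee_pos"].round(4),o["wrist_force"].round(1),round(o["finger_gap"],4))
st()
for off in (.011,.006,.001):
    r=movel([*(bar+off*u),.030],feed=.04,max_force=60); print(r); st()
close(30); st()
```

```text
19.69 [ 0.6313 -0.2953  0.0311] [-13.5  35.4  19.5] 0.0238
False
19.97 [ 0.6301 -0.2898  0.0315] [-15.4  37.5  22.3] 0.0127
False
20.24 [ 0.6299 -0.2889  0.0316] [-9.8 19.9 15.3] 0.0112
False
20.52 [ 0.6299 -0.2887  0.0316] [-2.7 -2.6  6.9] 0.0109
20.73 [ 0.6299 -0.2888  0.0317] [-2.4 -1.9  8.4] 0.0111
```

```bash
cat >> h.py <<'E'
A=.2166; U=np.array([np.sin(A),-np.cos(A)]); H=np.array([.6299,-.2888])-.155*U
def arc(th): return [*(H+.155*np.cos(th)*U),.0316+.155*np.sin(th)]
E
python3 - <<'E'
from h import *; from bench import *
def st():
    o=observe();print(round(o["t"],2),o["ee_pos"].round(4),o["wrist_force"].round(1),round(o["finger_gap"],4))
for th in np.linspace(0,.85,9)[1:]:
    r=movel(arc(th),feed=.06,max_force=35); st()
    if r: print("stop",th); break
for n in("side","top"):
    c=capture(n); pickle.dump(c,open(n+"6.pkl","wb"))
s=load("side6");t=load("top6")
crop(s["frame"][:,:,::-1].copy(),205,90,100,120,5,"pics/n1.png")
crop(t["frame"][:,:,::-1].copy(),265,110,110,100,7,"pics/n2.png")
E
```

```text
21.18 [ 0.6297 -0.288   0.0477] [ 1.1 -1.7 -2.6] 0.0107
21.61 [ 0.6292 -0.2856  0.0641] [ 1.2 -3.8 -2. ] 0.0105
22.03 [ 0.6283 -0.2817  0.08  ] [ 0.6 -5.1 -1.4] 0.0106
22.46 [ 0.6271 -0.2763  0.0955] [ 0.1 -7.6 -0.4] 0.0108
22.88 [ 0.6255 -0.2693  0.1105] [ 0.5 -9.   2.5] 0.0107
23.31 [ 0.6236 -0.2608  0.1247] [ -0.8 -10.1   4.7] 0.0109
23.73 [ 0.6214 -0.251   0.138 ] [ -1.2 -13.1   7.8] 0.0108
24.16 [ 0.6189 -0.2399  0.1501] [ -1.7 -14.2   9.9] 0.0111
```

View pics/n1.png

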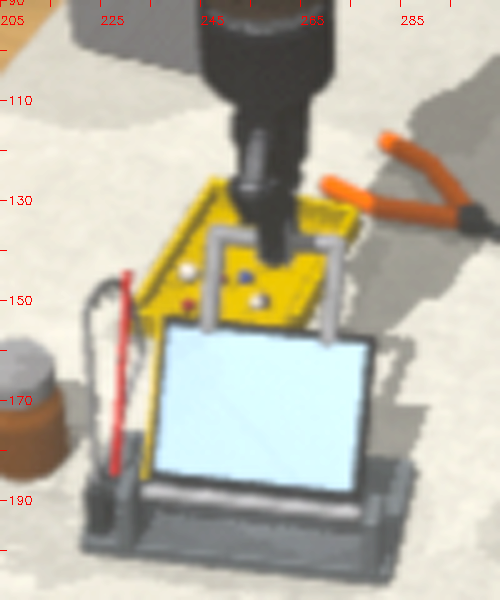

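View pics/n2.png

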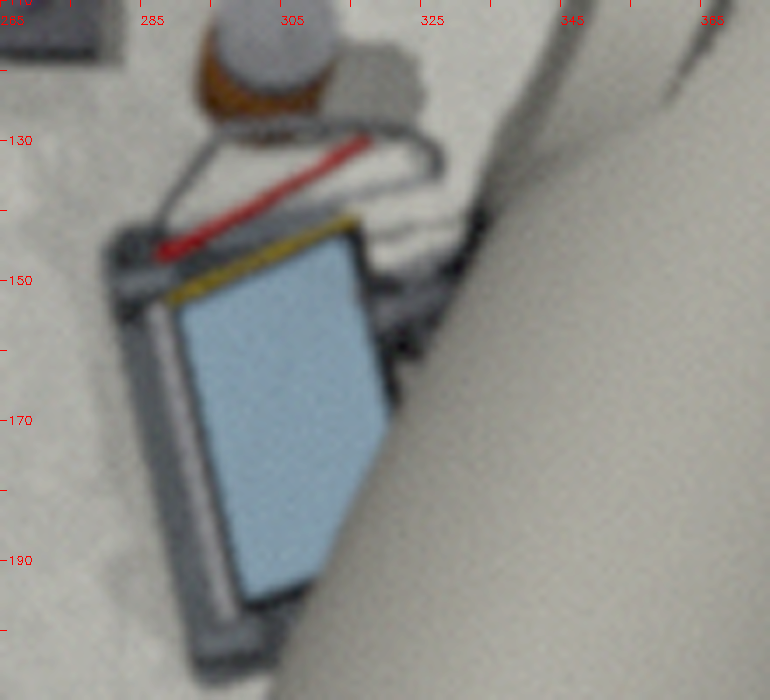

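```bash
cat >> h.py <<'E'
def line(c,roi,kind):
    x,y,w,h=roi; K=4
    im=cv2.resize(c["frame"][y:y+h,x:x+w],None,fx=K,fy=K,interpolation=cv2.INTER_CUBIC)
    hsv=cv2.cvtColor(im,cv2.COLOR_RGB2HSV).astype(int);Hh,S,V=hsv[...,0],hsv[...,1],hsv[...,2]
    m=(((Hh<8)|(Hh>170))&(S>110)) if kind=="red" else ((Hh>18)&(Hh<34)&(S>85))
    n,l,st,_=cv2.connectedComponentsWithStats(m.astype(np.uint8)); i=1+np.argmax(st[1:,4])
    ys,xs=np.nonzero(l==i); P=np.stack([xs,ys],1).astype(np.float32)
    vx,vy,x0,y0=cv2.fitLine(P,cv2.DIST_HUBER,0,.01,.01).ravel(); d=np.array([vx,vy]); s=(P-[x0,y0])@d
    e=np.array([[x0,y0]+d*s.min(),[x0,y0]+d*s.max()]); e=(e+.5)/K-.5+[x,y]
    return e[np.argsort(e[:,1])], len(xs)  # top end first
E
python3 - <<'E'
from h import *
for k in("0","6"):
    t=load("top"+k);s=load("side"+k)
    for nm,kind,rt,rs in(("ptr","red",(283,122,40,28),(222,138,14,52)),("yel","yel",(285,138,42,20),(231,150,14,40))):
        a,na=line(t,rt,kind);b,nb=line(s,rs,kind); print(k,nm,a.round(1).tolist(),na,b.round(1).tolist(),nb)
        if a[0,0]<a[1,0]: a=a[::-1]
        for i in(0,1):
            X,e=tri([(t,a[i]),(s,b[i])]); d=X[:2]-H; print("   r=%.4f x=%.4f z=%.4f"%(d@U,d@[-U[1],U[0]],X[2]),e.round(1))
E
```

```text
0 ptr [[317.1, 129.7], [287.0, 146.9]] 905 [[230.1, 144.1], [227.6, 184.7]] 998
   r=0.0745 x=0.0834 z=0.1484 [ 0.1  0.5 -0.6 -0.1]
   r=0.0014 x=0.0803 z=0.0533 [ 0.   0.1 -0.1 -0. ]
0 yel [[322.8, 146.0], [289.5, 152.5]] 1065 [[231.2, 150.7], [245.4, 156.9]] 1582
   r=0.0874 x=0.0653 z=0.1091 [-1.6 -5.6  6.4  1.4]
   r=-0.0116 x=0.0248 z=0.1824 [ 0.8  2.9 -3.4 -0.7]
6 ptr [[317.0, 129.8], [287.1, 146.8]] 871 [[230.1, 144.1], [227.5, 184.7]] 934
   r=0.0741 x=0.0834 z=0.1487 [ 0.1  0.5 -0.5 -0.1]
   r=0.0018 x=0.0805 z=0.0530 [ 0.   0.1 -0.1 -0. ]
6 yel [[315.0, 140.9], [288.4, 152.2]] 892 [[236.9, 148.9], [233.6, 185.4]] 1710
   r=0.0643 x=0.0594 z=0.1410 [-0.  -0.1  0.1  0. ]
   r=0.0022 x=0.0637 z=0.0522 [ 0.2  0.5 -0.6 -0.1]
```

Run:
```python
from h import *
for k,a,b in(("0",[(322.8,146),(289.5,152.5)],[(240.7,163.3),(234.2,185.2)]),("6",[(315,140.9),(288.4,152.2)],[(237.7,153.2),(233.8,185.2)])):
    t=load("top"+k);s=load("side"+k)
    q=[]
    for i in(0,1):
        X,e=tri([(t,a[i]),(s,b[i])]); d=X[:2]-H; q.append((d@U,X[2])); print("   r=%.4f x=%.4f z=%.4f"%(d@U,d@[-U[1],U[0]],X[2]),e.round(1))
    q=np.array(q); print(np.degrees(np.arctan2(*(q[0]-q[1])[::-1])),np.linalg.norm(q[0]-q[1]))
    crop(s["frame"][:,:,::-1].copy(),220,138,30,55,10,f"pics/o{k}.png",b)
# ee circle
P=np.array([[.6299,-.2888,.0316],[.6297,-.288,.0477],[.6292,-.2856,.0641],[.6283,-.2817,.08],[.6271,-.2763,.0955],[.6255,-.2693,.1105],[.6236,-.2608,.1247],[.6214,-.251,.138],[.6189,-.2399,.1501]])
r=(P[:,:2]-H)@U; z=P[:,2]
f=lambda p: np.hypot(r-p[0],z-p[1])-.155
g=least_squares(f,[0,.03]);print(g.x,g.fun.round(4)); print(np.arctan2(z-g.x[1],r-g.x[0]).round(3))
f=lambda p: np.hypot(r-p[0],z-p[1])-p[2]
g=least_squares(f,[0,.03,.155]);print(g.x,g.fun.round(4)); print(np.arctan2(z-g.x[1],r-g.x[0]).round(3))
```

```text
r=0.1005 x=0.0627 z=0.0536 [ 0.   0.1 -0.1 -0. ]
   r=0.0053 x=0.0627 z=0.0505 [ 0.2  0.5 -0.6 -0.1]
1.8790130163230088 0.09522449631764121
   r=0.0683 x=0.0620 z=0.1219 [ 0.2  0.7 -0.8 -0.2]
   r=0.0021 x=0.0631 z=0.0535 [ 0.2  0.6 -0.7 -0.1]
45.91818694744433 0.09520427252531792
[-0.00049281  0.03578302] [ 0.0005  0.0001 -0.0002 -0.0003 -0.0003 -0.0003 -0.0001  0.0002  0.0005]
[-0.027  0.077  0.184  0.29   0.396  0.504  0.612  0.719  0.826]
[-0.00989593  0.03181603  0.16485563] [ 0. -0. -0. -0.  0.  0. -0.  0. -0.]
[-0.001  0.097  0.197  0.297  0.397  0.497  0.599  0.7    0.8  ]
```

View pics/o6.png

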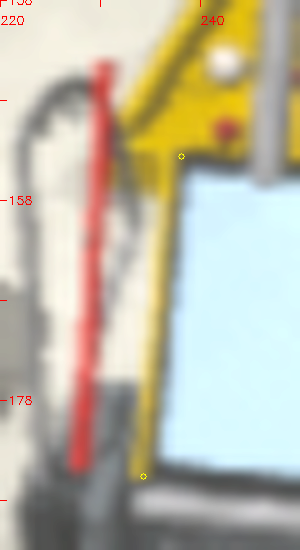

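```bash
cat > fit.py <<'E'
from h import *
def run(data,ptr,n_th):
    # data: list of (cams,a(top),b(side),theta index or None=0)
    def unpack(p):
        return p[:3],p[3:7],p[7:10],p[10:14].reshape(2,2),p[14:]
    def W(st,u,r,n,th):
        x,y,a=st; U=np.array([np.sin(a),-np.cos(a)]);X=np.array([np.cos(a),np.sin(a)])
        rr=r*np.cos(th)-n*np.sin(th); return np.r_[np.array([x,y])+u*X+rr*U,.045+r*np.sin(th)+n*np.cos(th)]
    def f(p):
        st,(xs,r0,r1,n),(phi,q0,q1),co,ths=unpack(p); o=[]
        t,s=load("top0"),load("side0")
        for a,b,i in data:
            th=0 if i is None else ths[i]
            for r,pa,pb in((r1,a[0],b[0]),(r0,a[1],b[1])):
                P=W(st,xs,r,n,th); o+=[proj(t,P)+co[0]-pa,proj(s,P)+co[1]-pb]
        for a,b in ptr:
            for r,pa,pb in((q1,a[0],b[0]),(q0,a[1],b[1])):
                P=W(st,.083,r,0,phi); o+=[proj(t,P)+co[0]-pa,proj(s,P)+co[1]-pb]
        o=np.concatenate(o)/.4
        pr=np.r_[co.ravel()/.5,(q1-.130)/.001,(r1-.104)/.002,(xs-.064)/.002,(n-.005)/.004]
        return np.r_[o,pr]
    p0=np.r_[H,A,.064,.005,.104,.005,.93,.01,.13,np.zeros(4),np.full(n_th,.8)]
    r=least_squares(f,p0,x_scale=np.r_[.01,.01,.1,.01,.01,.01,.01,.1,.01,.01,1,1,1,1,np.full(n_th,.1)])
    C=np.linalg.inv(r.jac.T@r.jac); sd=np.sqrt(np.diag(C)); p=r.x
    d=C[7,7]+C[14:,14:].diagonal()-2*C[7,14:]
    print("H",p[:3].round(4),"yel",p[3:7].round(4),"phi %.3f±%.3f"%(p[7],sd[7]),"q",p[8:10].round(4),"co",p[10:14].round(2),"th",p[14:].round(3),"sd",sd[14:].round(3),"sd diff",np.sqrt(d).round(3),"cost",r.cost.round(1))
    print((r.fun[:-8]*.4).reshape(-1,4).round(1).tolist()); return p
Y0=([(322.8,146),(289.5,152.5)],[(240.7,163.3),(234.2,185.2)],None)
Y6=([(315,140.9),(288.4,152.2)],[(237.7,153.2),(233.8,185.2)],0)
PT=([(317.1,129.7),(287.0,146.9)],[(230.1,144.1),(227.6,184.7)])
E
python3 -c "
from fit import *
run([Y0,Y6],[PT],1)"
```

```text
H [ 0.5949 -0.1364  0.2278] yel [0.0639 0.0084 0.1038 0.0047] phi 0.942±0.018 q [0.0076 0.1296] co [-0.18 -0.35  0.46 -0.03] th [0.767] sd [0.023] sd diff [0.025] cost 8.0
[[-0.0, -0.3, 0.2, 0.6], [0.3, 0.2, 0.0, -0.2], [0.3, -0.0, -0.6, -0.1], [-0.4, 0.5, -0.1, -0.0], [-0.1, 0.4, 0.2, -0.4], [-0.0, -0.6, 0.0, 0.2]]
```

Run:
```python
from h import *; from bench import *
def st():
    o=observe();print(round(o["t"],2),o["ee_pos"].round(4),o["wrist_force"].round(1),round(o["finger_gap"],4)); return o
o=st(); e=o["ee_pos"]; t0=.785
for th in(.865,.945):
    dr=.155*(np.cos(th)-np.cos(t0));dz=.155*(np.sin(th)-np.sin(t0))
    movel([*(e[:2]+dr*U),e[2]+dz],feed=.05,max_force=35); st()
for n in("side","top"):
    c=capture(n); pickle.dump(c,open(n+"7.pkl","wb"))
s=load("side7");t=load("top7")
crop(s["frame"][:,:,::-1].copy(),220,130,60,60,10,"pics/p1.png")
crop(t["frame"][:,:,::-1].copy(),280,120,50,40,12,"pics/p2.png")
```

```text
24.26 [ 0.6189 -0.24    0.15  ] [ -2.1 -14.1  10.4] 0.0107
24.65 [ 0.6168 -0.2314  0.1582] [-2.1 -5.   2.4] 0.0102
25.05 [ 0.6147 -0.2218  0.1658] [-2.2 -4.9  1.3] 0.0107
```

View pics/p1.png

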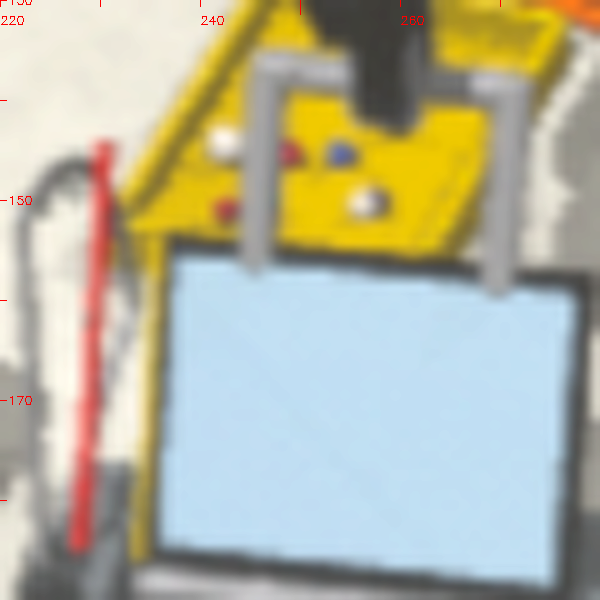

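View pics/p2.png

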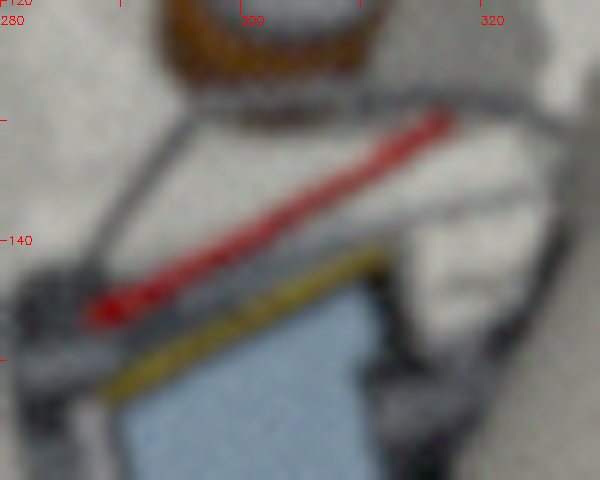

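Run:
```python
from fit import *
t=load("top7");s=load("side7")
print(line(t,(285,138,30,20),"yel"),line(s,(231,153,7,37),"yel"), line(t,(283,122,40,28),"red"))
Y7=([(312.4,140.2),(288.3,152.4)],[(235.6,153.2),(233.7,185.3)],1)
p=run([Y0,Y6,Y7],[PT],2)
# slope-only check: where would yellow line project if th=phi
```

```text
(array([[311.47253036, 140.57027578],
       [288.17580223, 152.22688484]]), 758) (array([[235.1970396 , 152.52289867],
       [233.64407444, 185.64933395]]), 1051) (array([[316.89507294, 129.85148525],
       [287.08610058, 146.74743652]]), 840)
H [ 0.5951 -0.137   0.2289] yel [0.0643 0.0083 0.1036 0.0038] phi 0.946±0.017 q [0.0071 0.1295] co [-0.18 -0.34  0.48 -0.02] th [0.778 0.893] sd [0.021 0.02 ] sd diff [0.024 0.023] cost 10.6
[[0.0, -0.4, 0.1, 0.7], [0.4, 0.1, -0.0, -0.1], [0.3, -0.2, -0.8, -0.2], [-0.1, 0.4, -0.1, -0.1], [-0.1, 0.4, 0.5, -0.2], [-0.4, 0.2, -0.1, -0.0], [-0.1, 0.3, 0.2, -0.4], [0.1, -0.6, 0.0, 0.2]]
```

Run:
```python
from fit import *
t=load("top0");s=load("side0")
def slopes(x,n,th,a,Hh=(.5951,-.137),r=(.01,.1)):
    U=np.array([np.sin(a),-np.cos(a)]);X=np.array([np.cos(a),np.sin(a)]);o=[]
    P=[np.r_[np.array(Hh)+x*X+(q*np.cos(th)-n*np.sin(th))*U,.045+q*np.sin(th)+n*np.cos(th)] for q in r]
    a,b=proj(t,P[0]),proj(t,P[1]);c,d=proj(s,P[0]),proj(s,P[1])
    return round((a-b)[1]/(b-a)[0],3), round((d-c)[0]/(c-d)[1],4)
for a in(.2166,.2289,.24):
    print(a,"yel flat",slopes(.064,.004,0,a))
    for th in(.75,.8,.85,.9,.95,1.0,1.05): print(th,"yel",slopes(.064,.004,th,a),"ptr",slopes(.083,0,th,a,r=(.01,.13)))
for k in "067":
    t_=load("top"+k);s_=load("side"+k)
    for nm,c,roi,kind in(("topyel",t_,(285,138,42 if k=="0" else 30,20),"yel"),("topred",t_,(283,122,40,28),"red"),("sidered",s_,(222,138,14,52),"red")):
        e,n=line(c,roi,kind); d=e[0]-e[1]; print(k,nm,e.round(1).tolist(),"dv/du %.3f du/dv %.3f"%(-d[1]/d[0],-d[0]/d[1]))
```

```text
0.2166 yel flat (np.float64(0.2), np.float64(0.3334))
0.75 yel (np.float64(0.415), np.float64(0.1164)) ptr (np.float64(0.43), np.float64(0.1164))
0.8 yel (np.float64(0.436), np.float64(0.1054)) ptr (np.float64(0.452), np.float64(0.1048))
0.85 yel (np.float64(0.459), np.float64(0.0944)) ptr (np.float64(0.477), np.float64(0.0932))
0.9 yel (np.float64(0.485), np.float64(0.0834)) ptr (np.float64(0.504), np.float64(0.0816))
0.95 yel (np.float64(0.513), np.float64(0.0722)) ptr (np.float64(0.535), np.float64(0.0699))
1.0 yel (np.float64(0.545), np.float64(0.061)) ptr (np.float64(0.569), np.float64(0.0581))
1.05 yel (np.float64(0.582), np.float64(0.0494)) ptr (np.float64(0.609), np.float64(0.0459))
0.2289 yel flat (np.float64(0.213), np.float64(0.3154))
0.75 yel (np.float64(0.428), np.float64(0.1074)) ptr (np.float64(0.442), np.float64(0.1074))
0.8 yel (np.float64(0.449), np.float64(0.0969)) ptr (np.float64(0.465), np.float64(0.0963))
0.85 yel (np.float64(0.472), np.float64(0.0864)) ptr (np.float64(0.49), np.float64(0.0852))
0.9 yel (np.float64(0.497), np.float64(0.0758)) ptr (np.float64(0.5
[... 902 characters left out ...]
.0453))
1.05 yel (np.float64(0.606), np.float64(0.0376)) ptr (np.float64(0.633), np.float64(0.0341))
0 topyel [[322.8, 146.0], [289.5, 152.5]] dv/du 0.196 du/dv 5.105
0 topred [[317.1, 129.7], [287.0, 146.9]] dv/du 0.571 du/dv 1.750
0 sidered [[230.1, 144.1], [227.6, 184.7]] dv/du 15.883 du/dv 0.063
6 topyel [[314.5, 141.0], [288.4, 152.2]] dv/du 0.431 du/dv 2.321
6 topred [[317.0, 129.8], [287.1, 146.8]] dv/du 0.572 du/dv 1.750
6 sidered [[230.1, 144.1], [227.5, 184.7]] dv/du 15.718 du/dv 0.064
7 topyel [[311.5, 140.6], [288.2, 152.2]] dv/du 0.500 du/dv 1.999
7 topred [[316.9, 129.9], [287.1, 146.7]] dv/du 0.567 du/dv 1.764
7 sidered [[230.1, 144.1], [227.5, 184.7]] dv/du 15.582 du/dv 0.064
```

Run:
```python
from h import *; from bench import *
for n in("side","top"):
    L=[capture(n) for _ in range(10)]; c=L[0]; c["avg"]=np.mean([q["frame"] for q in L],0); c["frame"]=np.clip(c["avg"].round(),0,255).astype(np.uint8); pickle.dump(c,open(n+"8.pkl","wb"))
o=observe();print(o["t"],o["ee_pos"],o["wrist_force"],o["eef_rot"].round(3).tolist())
s=load("side8");t=load("top8")
for v in range(156,186,4): print(v,[tuple(int(q) for q in s["frame"][v,u]) for u in range(226,242)])
crop(s["frame"][:,:,::-1].copy(),222,140,30,50,12,"pics/q1.png")
crop(t["frame"][:,:,::-1].copy(),280,120,50,40,15,"pics/q2.png")
```

```text
26.15 [ 0.61473456 -0.22207356  0.16562424] [-3.04840719 -4.55327389  2.70756065] [[0.977, 0.215, -0.0], [0.215, -0.977, -0.0], [-0.001, 0.0, -1.0]]
156 [(153, 150, 142), (149, 145, 137), (144, 123, 116), (150, 78, 72), (124, 64, 49), (104, 86, 61), (83, 78, 63), (89, 82, 55), (116, 102, 45), (135, 116, 29), (100, 89, 50), (92, 103, 107), (115, 132, 143), (122, 141, 152), (123, 142, 153), (122, 142, 153)]
160 [(164, 161, 152), (165, 159, 149), (161, 120, 113), (147, 75, 70), (143, 109, 102), (153, 145, 136), (133, 131, 125), (108, 106, 101), (132, 126, 100), (127, 115, 70), (89, 84, 63), (110, 125, 134), (125, 145, 157), (126, 146, 159), (127, 147, 159), (127, 147, 160)]
164 [(165, 162, 153), (165, 158, 149), (161, 108, 102), (139, 71, 66), (147, 130, 123), (137, 135, 131), (125, 124, 121), (149, 146, 136), (154, 146, 110), (118, 108, 65), (83, 82, 73), (111, 126, 136), (126, 145, 157), (127, 147, 160), (128, 148, 160), (128, 149, 161)]
168 [(169, 166, 157), (168, 160, 151), (161, 106, 99), (129, 63, 60), (119, 104, 103), (137, 134, 129), (157, 154, 146), (163, 159, 147), (153, 142, 
[... 455 characters left out ...]
), (110, 105, 104), (111, 112, 110), (104, 105, 99), (124, 120, 96), (122, 111, 66), (89, 84, 63), (110, 126, 136), (126, 146, 159), (128, 148, 161), (128, 148, 161), (128, 148, 162), (128, 148, 162)]
180 [(119, 113, 111), (130, 76, 75), (128, 50, 49), (104, 77, 78), (87, 88, 88), (73, 75, 76), (73, 73, 69), (102, 95, 61), (98, 89, 49), (80, 81, 73), (110, 128, 138), (126, 147, 160), (127, 148, 162), (128, 148, 162), (128, 149, 162), (128, 148, 162)]
184 [(80, 70, 70), (127, 56, 56), (115, 53, 52), (90, 76, 77), (88, 90, 91), (86, 90, 91), (78, 78, 72), (110, 99, 50), (92, 83, 44), (68, 69, 64), (87, 98, 105), (97, 110, 119), (99, 114, 123), (111, 128, 139), (116, 135, 147), (118, 137, 148)]
```

View pics/q1.png

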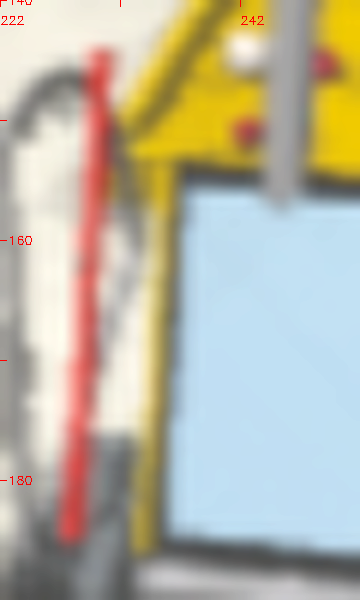

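View pics/q2.png

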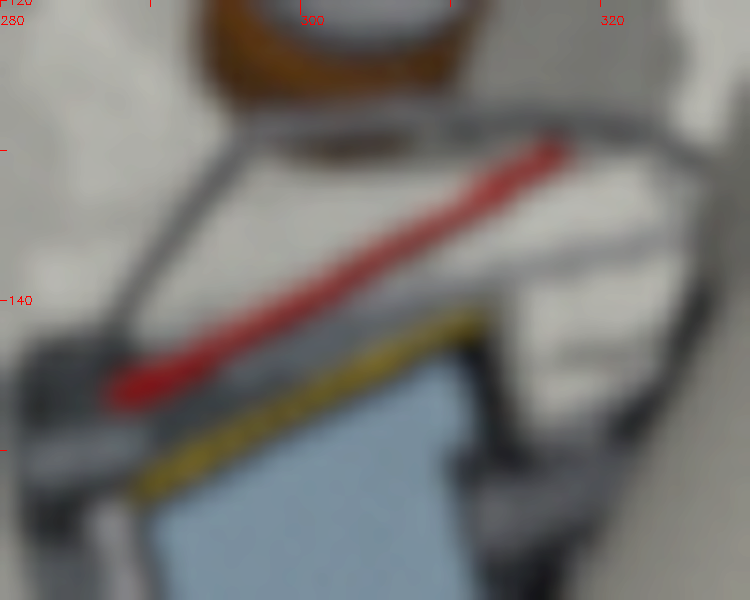

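```bash
cat >> fit.py <<'E'
def meas(s,t):
    F=(s.get("avg",s["frame"])).astype(float);G=(t.get("avg",t["frame"])).astype(float)
    out={}
    def rob(x,y):
        x=np.array(x,float);y=np.array(y,float);k=np.ones(len(x),bool)
        for _ in range(4):
            c=np.polyfit(x[k],y[k],1);e=y-np.polyval(c,x);k=abs(e)<max(2.5*e[k].std(),.1)
        cov=e[k].std()/np.sqrt(k.sum())/x[k].std(); return round(c[0],4),round(cov,4),c
    v=range(148,182);red=lambda I:np.clip(I[...,0]-(I[...,1]+I[...,2])/2-20,0,None)
    out["side_red"]=rob(v,[(red(F)[i,223:236]*np.arange(223,236)).sum()/red(F)[i,223:236].sum() for i in v])
    xs=[];vs=[]
    for i in range(160,182):
        b=F[i,:,2]-F[i,:,0]
        # bluishness crossing half of plateau
        p=b[241:246].mean(); m=b[232:237].min()
        h=(p+0)/2
        j=next(j for j in range(241,228,-1) if b[j]<h); xs.append(j+(h-b[j])/(b[j+1]-b[j]));vs.append(i)
    out["side_glass"]=rob(vs,xs)
    u=range(291,314);out["top_red"]=rob(u,[(red(G)[122:148,j]*np.arange(122,148)).sum()/red(G)[122:148,j].sum() for j in u])
    yel=np.clip((G[...,0]+G[...,1])/2-G[...,2]-12,0,None); yel=np.where(red(G)>0,0,yel)
    u=range(291,309);out["top_yel"]=rob(u,[(yel[138:156,j]*np.arange(138,156)).sum()/yel[138:156,j].sum() for j in u])
    for k,q in out.items(): print(k,q[:2],q[2].round(3))
    return out
E
python3 - <<'E'
from fit import *
for k in "0678":
    print(k)
    try: meas(load("side"+k),load("top"+k))
    except Exception as e: print(repr(e))
E
```

```text
0
TypeError('expected non-empty vector for x')
6
TypeError('expected non-empty vector for x')
7
side_red (np.float64(-0.1162), np.float64(0.0067)) [-1.16000e-01  2.49133e+02]
side_glass (np.float64(-0.0652), np.float64(0.003)) [-6.50000e-02  2.47386e+02]
top_red (np.float64(-0.4046), np.float64(0.0766)) [ -0.405 257.925]
top_yel (np.float64(-0.5071), np.float64(0.0229)) [ -0.507 298.253]
8
side_red (np.float64(-0.1168), np.float64(0.0071)) [-1.17000e-01  2.49189e+02]
side_glass (np.float64(-0.0658), np.float64(0.0028)) [-6.60000e-02  2.47484e+02]
top_red (np.float64(-0.3996), np.float64(0.0787)) [ -0.4   256.421]
top_yel (np.float64(-0.5081), np.float64(0.0256)) [ -0.508 298.567]fit.py:47: RuntimeWarning: divide by zero encountered in scalar divide
  j=next(j for j in range(241,228,-1) if b[j]<h); xs.append(j+(h-b[j])/(b[j+1]-b[j]));vs.append(i)
fit.py:51: RuntimeWarning: invalid value encountered in scalar divide
  u=range(291,309);out["top_yel"]=rob(u,[(yel[138:156,j]*np.arange(138,156)).sum()/yel[138:156,j].sum() for j in u])
```

```bash
cat > m2.py <<'E'
from h import *
def rob(x,y):
    x=np.array(x,float);y=np.array(y,float);k=np.ones(len(x),bool)
    for _ in range(5):
        c=np.polyfit(x[k],y[k],1);e=y-np.polyval(c,x);k=abs(e)<max(2.5*e[k].std(),.08)
    return abs(c[0]),e[k].std()/np.sqrt(k.sum())/x[k].std()
def cen(W,pos,lin,hw):
    o=[]
    for i,c in zip(pos,lin):
        for _ in range(3):
            j=np.arange(int(round(c))-hw,int(round(c))+hw+1); w=np.clip(W(i,j),0,None); 
            c=(w*j).sum()/w.sum() if w.sum()>0 else c
        o.append(c)
    return o
def meas(s,t,ys=.5):
    F=s.get("avg",s["frame"]).astype(float);G=t.get("avg",t["frame"]).astype(float);r={}
    v=np.arange(148,182)
    r["side_red"]=rob(v,cen(lambda i,j:(F[i,j,0]-F[i,j,1])-12,v,227.6+(184.7-v)*.0625,3))
    xs=[];vs=[]
    for i in range(160,182):
        b=F[i,:,2]-F[i,:,0]; h=b[241:246].mean()/2
        j=next(j for j in range(243,228,-1) if b[j]<h); xs.append(j+(h-b[j])/(b[j+1]-b[j]));vs.append(i)
    r["side_glass"]=rob(vs,xs)
    u=np.arange(290,315);r["top_red"]=rob(u,cen(lambda j,i:(G[i,j,0]-G[i,j,1])-12,u,146.9-(u-287)*.57,3))
    u=np.arange(291,309);r["top_yel"]=rob(u,cen(lambda j,i:np.where(G[i,j,0]-G[i,j,1]>30,0,(G[i,j,0]+G[i,j,1])/2-G[i,j,2]-12),u,152.3-(u-288.3)*ys,2))
    # top glass edge: bluishness crossing below the yellow stripe
    xs=[];vs=[]
    for j in range(293,308):
        b=G[:,j,2]-G[:,j,0]; c=152.3-(j-288.3)*ys; lo=int(c)-2; pl=np.median(b[int(c)+5:int(c)+9]); 
        for i in range(int(c)+7,lo,-1):
            if b[i]<pl/2: xs.append(i+(pl/2-b[i])/(b[i+1]-b[i]));vs.append(j);break
    r["top_glass"]=rob(vs,xs)
    return {k:(round(float(a),4),round(float(b),4)) for k,(a,b) in r.items()}
def slopes(x,n,th,a,Hh=(.5951,-.137),r=(.01,.1)):
    t=load("top0");s=load("side0")
    U=np.array([np.sin(a),-np.cos(a)]);X=np.array([np.cos(a),np.sin(a)])
    P=[np.r_[np.array(Hh)+x*X+(q*np.cos(th)-n*np.sin(th))*U,.045+q*np.sin(th)+n*np.cos(th)] for q in r]
    A_,b=proj(t,P[0]),proj(t,P[1]);c,d=proj(s,P[0]),proj(s,P[1])
    return (A_-b)[1]/(b-A_)[0],(d-c)[0]/(c-d)[1]
E
python3 - <<'E'
from m2 import *
print(meas(load("side8"),load("top8")));print(meas(load("side7"),load("top7")));print(meas(load("side6"),load("top6"),.43))
for a in(.205,.2166,.2289):
  for th in(.78,.9,.95,1.0,1.05): print(a,th,"ptr",np.round(slopes(.083,0,th,a,r=(.02,.12)),4),"yel",np.round(slopes(.064,.004,th,a),4),"glass",np.round(slopes(.058,.004,th,a),4))
E
```

```text
{'side_red': (0.0707, 0.0014), 'side_glass': (0.0658, 0.0028), 'top_red': (0.5705, 0.0032), 'top_yel': (0.5219, 0.0032), 'top_glass': (0.5261, 0.0054)}
{'side_red': (0.0706, 0.0014), 'side_glass': (0.0652, 0.003), 'top_red': (0.5703, 0.0031), 'top_yel': (0.5219, 0.0035), 'top_glass': (0.5283, 0.0059)}
{'side_red': (0.0702, 0.0014), 'side_glass': (0.098, 0.0033), 'top_red': (0.5731, 0.0036), 'top_yel': (0.4484, 0.0025), 'top_glass': (0.4549, 0.006)}
0.205 0.78 ptr [0.431  0.1176] yel [0.4157 0.118 ] glass [0.4105 0.1181]
0.205 0.9 ptr [0.4923 0.0888] yel [0.4728 0.0905] glass [0.4662 0.0911]
0.205 0.95 ptr [0.5228 0.0767] yel [0.5012 0.079 ] glass [0.4939 0.0798]
0.205 1.0 ptr [0.5572 0.0644] yel [0.5333 0.0673] glass [0.5251 0.0682]
0.205 1.05 ptr [0.5966 0.0518] yel [0.57   0.0553] glass [0.5609 0.0565]
0.2166 0.78 ptr [0.4429 0.1094] yel [0.4274 0.1098] glass [0.4222 0.1099]
0.2166 0.9 ptr [0.5042 0.0816] yel [0.4846 0.0834] glass [0.4779 0.084 ]
0.2166 0.95 ptr [0.5347 0.0699] yel [0.513  0.0722] glass [0.5055 0.073 ]
0.2166 1.0 ptr [0.5692 0.0581] yel [0.5451 0.061 ] glass [0.5368 0.0619]
0.2166 1.05 ptr [0.6086 0.0459] yel [0.5818 0.0494] glass [0.5725 0.0506]
0.2289 0.78 ptr [0.4555 0.1007] yel [0.4399 0.1011] glass [0.4347 0.1012]
0.2289 0.9 ptr [0.5169 0.074 ] yel [0.4971 0.0758] glass [0.4904 0.0763]
0.2289 0.95 ptr [0.5475 0.0628] yel [0.5255 0.0651] glass [0.518  0.0659]
0.2289 1.0 ptr [0.582  0.0514] yel [0.5576 0.0543] glass [0.5493 0.0552]
0.2289 1.05 ptr [0.6215 0.0397] yel [0.5944 0.0432] glass [0.585  0.0444]
```

Run:
```python
from m2 import *
s,t=load("side8"),load("top8"); F=s["avg"];G=t["avg"]
R=lambda q:(round(float(q[0]),4),round(float(q[1]),4))
for a,b in((148,182),(147,176),(151,176),(148,170),(156,180)):
    v=np.arange(a,b);print("sred",a,b,R(rob(v,cen(lambda i,j:(F[i,j,0]-F[i,j,1])-12,v,227.6+(184.7-v)*.0625,3))))
for a,b in((290,315),(293,315),(296,315),(290,310)):
    u=np.arange(a,b);print("tred",a,b,R(rob(u,cen(lambda j,i:(G[i,j,0]-G[i,j,1])-12,u,146.9-(u-287)*.57,3))))
for a,b in((291,309),(291,312),(293,309),(295,311)):
    u=np.arange(a,b);print("tyel",a,b,R(rob(u,cen(lambda j,i:np.where(G[i,j,0]-G[i,j,1]>30,0,(G[i,j,0]+G[i,j,1])/2-G[i,j,2]-12),u,152.3-(u-288.3)*.52,2))))
def edge(i,lo,hi,step,frac):
    b=F[i,:,2]; out=[]
for frac in(.3,.5,.7):
  for a,b_ in((158,183),(160,180)):
    xs=[];x2=[]
    for i in range(a,b_):
        b=F[i,:,2]-F[i,:,0]; h=b[242:270].mean()*frac
        j=next(j for j in range(243,228,-1) if b[j]<h); xs.append(j+(h-b[j])/(b[j+1]-b[j]))
        L=F[i,:,2];p=L[262:272].mean();m=L[272:284].min();h=m+(p-m)*frac
        j=next(j for j in range(270,288) if L[j]<h); x2.append(j-1+(L[j-1]-h)/(L[j-1]-L[j]))
    print(frac,a,b_,"sglassL",R(rob(range(a,b_),xs)),"R",R(rob(range(a,b_),x2)), np.polyfit(range(a,b_),x2,1).round(3))
for x in(.083,.058,-.058):
  for th in(.9,.95,1.,1.05): print(x,th,np.round(slopes(x,0 if x>.08 else .004,th,.222),4))
```

```text
sred 148 182 (0.0707, 0.0014)
sred 147 176 (0.072, 0.0021)
sred 151 176 (0.0725, 0.0025)
sred 148 170 (0.0755, 0.0032)
sred 156 180 (0.0647, 0.0023)
tred 290 315 (0.5705, 0.0032)
tred 293 315 (0.5728, 0.0039)
tred 296 315 (0.5788, 0.0044)
tred 290 310 (0.5605, 0.0035)
tyel 291 309 (0.5219, 0.0032)
tyel 291 312 (0.5204, 0.003)
tyel 293 309 (0.5194, 0.0038)
tyel 295 311 (0.5131, 0.0039)
0.3 158 183 sglassL (0.0624, 0.0017) R (0.0753, 0.0033) [-5.10000e-02  2.85133e+02]
0.3 160 180 sglassL (0.0668, 0.0022) R (0.0742, 0.0043) [-7.40000e-02  2.89155e+02]
0.5 158 183 sglassL (0.0616, 0.0024) R (0.0768, 0.0028) [-2.70000e-02  2.80416e+02]
0.5 160 180 sglassL (0.0686, 0.003) R (0.0753, 0.0037) [-7.50000e-02  2.88922e+02]
0.7 158 183 sglassL (0.0594, 0.0036) R (0.0795, 0.0033) [-1.70000e-02  2.78369e+02]
0.7 160 180 sglassL (0.0645, 0.0052) R (0.076, 0.0041) [-7.60000e-02  2.88625e+02]
0.083 0.9 [0.5098 0.0783]
0.083 0.95 [0.5403 0.0668]
0.083 1.0 [0.5748 0.0551]
0.083 1.05 [0.6142 0.0432]
0.058 0.9 [0.4833 0.0806]
0.058 0.95 [0.511  0.0699]
0.058 1.0 [0.5423 0.059 ]
0.058 1.05 [0.578  0.0479]
-0.058 0.9 [0.3557 0.0919]
-0.058 0.95 [0.3697 0.0849]
-0.058 1.0 [0.3854 0.0778]
-0.058 1.05 [0.4032 0.0706]
```

Run:
```python
from m2 import *
s=load("side8");crop(s["frame"][:,:,::-1].copy(),235,115,45,45,13,"pics/r1.png")
# project fingertip predictions
e=np.array([.61473,-.22207,.16562]); 
for z in(0,.008,.0134): print(z,proj(s,np.r_[e[:2],e[2]+z]), )
for d in(.006,.013,.020): print("inner finger tip",d,proj(s,np.r_[e[:2]-d*U,e[2]]))
t=load("top0")
from scipy.optimize import brentq
def u_of(x,n,r,th,a,Hh):
    U=np.array([np.sin(a),-np.cos(a)]);X=np.array([np.cos(a),np.sin(a)])
    return proj(t,np.r_[Hh+x*X+(r*np.cos(th)-n*np.sin(th))*U,.045+r*np.sin(th)+n*np.cos(th)])[0]
for a in(.2166,.226):
  for dr in(-.002,0,.002):
    Ua=np.array([np.sin(a),-np.cos(a)]);Hh=np.array([.6299,-.2888])-(.155+dr)*Ua
    r1=brentq(lambda r:u_of(.064,.004,r,0,a,Hh)-322.8,.05,.15)
    phi=brentq(lambda q:u_of(.083,0,.13,q,a,Hh)-317.0,.5,1.4)
    th=[round(brentq(lambda q:u_of(.064,.004,r1,q,a,Hh)-uu,.2,1.4),3) for uu in(314.5,315,311.5,312.2)]
    print(a,dr,"r1",r1,"phi",phi,"th6",th[:2],"th7",th[2:])
```

```text
0 [258.24102621 139.5993371 ]
0.008 [258.12687435 137.42350356]
0.0134 [258.04932247 135.94529731]
inner finger tip 0.006 [257.8335393  140.89612279]
inner finger tip 0.013 [257.35536523 142.41786315]
inner finger tip 0.02 [256.87417834 143.94919151]
0.2166 -0.002 r1 0.09943203414453823 phi 0.9930992076309972 th6 [0.818, 0.797] th7 [0.933, 0.907]
0.2166 0 r1 0.10143203414454297 phi 0.9725339622196597 th6 [0.812, 0.791] th7 [0.925, 0.9]
0.2166 0.002 r1 0.103432034144543 phi 0.9515681092435125 th6 [0.805, 0.785] th7 [0.917, 0.893]
0.226 -0.002 r1 0.09991825110154273 phi 0.9869208993485579 th6 [0.817, 0.797] th7 [0.932, 0.907]
0.226 0 r1 0.10191825110154258 phi 0.9662327597762715 th6 [0.811, 0.791] th7 [0.924, 0.899]
0.226 0.002 r1 0.10391825110154262 phi 0.945133635717788 th6 [0.805, 0.785] th7 [0.917, 0.892]
```

View pics/r1.png

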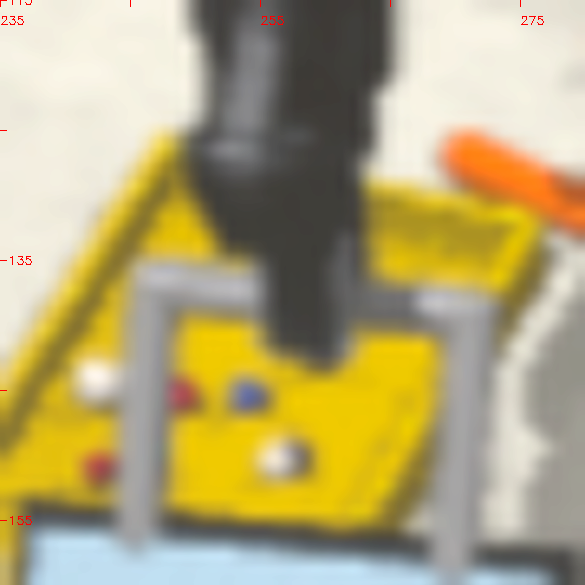

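Run:
```python
from m2 import *
s,t=load("side8"),load("top8")
def W(x,r,n,th,a,Hh):
    Ua=np.array([np.sin(a),-np.cos(a)]);X=np.array([np.cos(a),np.sin(a)])
    return np.r_[Hh+x*X+(r*np.cos(th)-n*np.sin(th))*Ua,.045+r*np.sin(th)+n*np.cos(th)]
def ren(c,P,roi,off,blur):
    x,y,w,h=roi;K=8
    q=(proj(c,np.array(P))+off-[x,y]+.5)*K-.5
    hull=cv2.convexHull(q.astype(np.float32)).reshape(-1,2)
    im=np.zeros((h*K,w*K),np.uint8); cv2.fillConvexPoly(im,np.round(hull*16).astype(np.int32),255,cv2.LINE_AA,4)
    im=cv2.GaussianBlur(im.astype(np.float32)/255,(0,0),blur*K); return cv2.resize(im,(w,h),interpolation=cv2.INTER_AREA)
def obs(c,roi):
    x,y,w,h=roi;I=c["avg"][y:y+h,x:x+w]; return np.clip(I[...,0]-I[...,1]-10,0,None)/np.maximum(I.max(-1),60)
rt=(284,125,38,25);rs=(223,140,12,48)
ot,os_=obs(t,rt),obs(s,rs)
# mask pixels near line
def near(roi,e,hw=3.2):
    x,y,w,h=roi;Y,X=np.mgrid[y:y+h,x:x+w];d=e[1]-e[0];L=np.linalg.norm(d);d=d/L
    pr=(X-e[0][0])*d[0]+(Y-e[0][1])*d[1];pp=abs(-(X-e[0][0])*d[1]+(Y-e[0][1])*d[0]);return (pp<hw)&(pr>-3)&(pr<L-2)
mt=near(rt,np.array([(317.1,129.7),(288.,146.4)]));ms=near(rs,np.array([(230.1,144.1),(227.7,183)]))
for a in(.2166,.224):
  Ua=np.array([np.sin(a),-np.cos(a)]);Hh=np.array([.6299,-.2888])-.155*Ua
  for so in(.3,.8):
    def f(p):
        phi,wx,wn,r0,gt,gs=p[:6];bl=.7
        P=[W(.083+i*wx,r,j*wn,phi,a,Hh) for i in(-1,1) for j in(-1,1) for r in(r0,.13)]
        A_=gt*ren(t,P,rt,p[6:8],bl)-ot;B=gs*ren(s,P,rs,p[8:10],bl)-os_
        return np.r_[A_[mt]/.06,B[ms]/.06,p[6:10]/so]
    r=least_squares(f,np.r_[.97,.002,.002,.01,.5,.5,0,0,0,0],diff_step=3e-3,x_scale=[.1,.002,.002,.01,.3,.3,.5,.5,.5,.5],loss="soft_l1")
    r=least_squares(f,r.x,diff_step=1e-2,x_scale=[.1,.002,.002,.01,.3,.3,.5,.5,.5,.5],loss="soft_l1")
    prof=[]
    for ph in(.88,.92,.95,.97,.99,1.02,1.06):
        q=least_squares(lambda z:f(np.r_[ph,z]),r.x[1:],diff_step=3e-3,x_scale=[.002,.002,.01,.3,.3,.5,.5,.5,.5],loss="soft_l1"); prof.append((ph,round(q.cost,1),q.x[-4:].round(2).tolist()))
    print(a,so,r.x.round(4),r.cost); print(*prof,sep="\n")
```

```text
0.2166 0.3 [0.9442 0.0014 0.0029 0.0046 0.4144 0.5096 0.     0.     0.     0.    ] 335.08746142033067
(0.88, np.float64(398.3), [0.0, 0.0, 0.0, 0.0])
(0.92, np.float64(343.3), [0.0, 0.0, 0.0, 0.0])
(0.95, np.float64(335.4), [0.0, 0.0, 0.0, 0.0])
(0.97, np.float64(349.0), [0.0, 0.0, 0.0, 0.0])
(0.99, np.float64(385.7), [0.0, 0.0, 0.0, 0.0])
(1.02, np.float64(507.2), [0.0, 0.0, 0.0, 0.0])
(1.06, np.float64(666.5), [0.0, 0.0, 0.0, 0.0])
0.2166 0.8 [0.9442 0.0014 0.0029 0.0046 0.4144 0.5096 0.     0.     0.     0.    ] 335.08746142033067
(0.88, np.float64(398.3), [0.0, 0.0, 0.0, 0.0])
(0.92, np.float64(343.3), [0.0, 0.0, 0.0, 0.0])
(0.95, np.float64(335.4), [0.0, 0.0, 0.0, 0.0])
(0.97, np.float64(349.0), [0.0, 0.0, 0.0, 0.0])
(0.99, np.float64(385.7), [0.0, 0.0, 0.0, 0.0])
(1.02, np.float64(507.2), [0.0, 0.0, 0.0, 0.0])
(1.06, np.float64(666.5), [0.0, 0.0, 0.0, 0.0])
0.224 0.3 [0.966  0.0016 0.0017 0.0098 0.4819 0.5718 0.     0.     0.     0.    ] 263.81566842846934
(0.88, np.float64(441.3), [0.0, 0.0, 0.0, 0.0])
(0.92, np.float64(319.5), [0.0, 0.0, 0.0, 0.0])
(0.95, np.float64(275.8), [0.0, 0.0, 0.0, 0.0])
(0.97, np.float64(264.6), [0.0, 0.0, 0.0, 0.0])
(0.99, np.float64(285.7), [0.0, 0.0, 0.0, 0.0])
(1.02, np.float64(388.0), [0.0, 0.0, 0.0, 0.0])
(1.06, np.float64(577.7), [0.0, 0.0, 0.0, 0.0])
0.224 0.8 [0.966  0.0016 0.0017 0.0098 0.4819 0.5718 0.     0.     0.     0.    ] 263.81566842846934
(0.88, np.float64(441.3), [0.0, 0.0, 0.0, 0.0])
(0.92, np.float64(319.5), [0.0, 0.0, 0.0, 0.0])
(0.95, np.float64(275.8), [0.0, 0.0, 0.0, 0.0])
(0.97, np.float64(264.6), [0.0, 0.0, 0.0, 0.0])
(0.99, np.float64(285.7), [0.0, 0.0, 0.0, 0.0])
(1.02, np.float64(388.0), [0.0, 0.0, 0.0, 0.0])
(1.06, np.float64(577.7), [0.0, 0.0, 0.0, 0.0])
```

```bash
cat > rf.py <<'E'
from m2 import *
def W(x,r,n,th,a,Hh):
    Ua=np.array([np.sin(a),-np.cos(a)]);X=np.array([np.cos(a),np.sin(a)])
    return np.r_[Hh+x*X+(r*np.cos(th)-n*np.sin(th))*Ua,.045+r*np.sin(th)+n*np.cos(th)]
def ren(c,P,roi,off,blur):
    x,y,w,h=roi;K=8
    q=(proj(c,np.array(P))+off-[x,y]+.5)*K-.5
    hull=cv2.convexHull(q.astype(np.float32)).reshape(-1,2)
    im=np.zeros((h*K,w*K),np.uint8); cv2.fillConvexPoly(im,np.round(hull*16).astype(np.int32),255,cv2.LINE_AA,4)
    im=cv2.GaussianBlur(im.astype(np.float32)/255,(0,0),blur*K); return cv2.resize(im,(w,h),interpolation=cv2.INTER_AREA)
def near(roi,e,hw=3.2):
    x,y,w,h=roi;Y,X=np.mgrid[y:y+h,x:x+w];e=np.array(e);d=e[1]-e[0];L=np.linalg.norm(d);d=d/L
    pr=(X-e[0][0])*d[0]+(Y-e[0][1])*d[1];pp=abs(-(X-e[0][0])*d[1]+(Y-e[0][1])*d[0]);return (pp<hw)&(pr>-3)&(pr<L-2)
E
python3 - <<'E'
from rf import *
s,t=load("side8"),load("top8")
def obs(c,roi):
    x,y,w,h=roi;I=c["avg"][y:y+h,x:x+w]; return np.clip(I[...,0]-I[...,1]-10,0,None)/np.maximum(I.max(-1),60)
rt=(284,125,38,25);rs=(223,140,12,48);ot,os_=obs(t,rt),obs(s,rs)
mt=near(rt,[(317.1,129.7),(288.,146.4)]);ms=near(rs,[(230.1,144.1),(227.7,183)])
for so,sy in((.3,.005),(.8,.005),(.8,.02)):
    def f(p):
        phi,wx,wn,r0,gt,gs=p[:6];o=p[6:10]-5;a=p[10]
        Ua=np.array([np.sin(a),-np.cos(a)]);Hh=np.array([.6299,-.2888])-.155*Ua
        P=[W(.083+i*wx,r,j*wn,phi,a,Hh) for i in(-1,1) for j in(-1,1) for r in(r0,.13)]
        A_=gt*ren(t,P,rt,o[:2],.7)-ot;B=gs*ren(s,P,rs,o[2:],.7)-os_
        return np.r_[A_[mt]/.06,B[ms]/.06,o/so,(a-.221)/sy]
    r=least_squares(f,np.r_[.97,.002,.002,.01,.5,.5,5,5,5,5,.221],diff_step=5e-3,x_scale=[.1,.002,.002,.01,.3,.3,.5,.5,.5,.5,.02],loss="soft_l1")
    print(so,sy,r.x.round(4),round(r.cost,1))
    for ph in(.9,.93,.96,.99,1.02):
        q=least_squares(lambda z:f(np.r_[ph,z]),r.x[1:],diff_step=5e-3,x_scale=[.002,.002,.01,.3,.3,.5,.5,.5,.5,.02],loss="soft_l1"); print(ph,round(q.cost,1),(q.x[-5:-1]-5).round(2),q.x[-1].round(3))
E
```

```text
0.3 0.005 [9.8090e-01 1.3000e-03 1.8000e-03 1.0500e-02 5.5200e-01 7.3940e-01
 4.9344e+00 4.7966e+00 5.4456e+00 5.0970e+00 2.2560e-01] 142.5
0.9 214.6 [-0.64 -0.7  -0.07  0.24] 0.228
0.93 177.6 [-0.46 -0.65  0.    0.23] 0.232
0.96 145.2 [-0.31 -0.42  0.21  0.18] 0.229
0.99 142.7 [-0.01 -0.14  0.44  0.11] 0.226
1.02 148.0 [0.71 0.33 1.06 0.2 ] 0.212
0.8 0.005 [9.7900e-01 1.4000e-03 1.1000e-03 7.7000e-03 5.8380e-01 7.8200e-01
 5.0403e+00 4.8124e+00 5.4720e+00 5.2609e+00 2.2380e-01] 136.9
0.9 233.6 [-0.27 -0.66  0.17  0.31] 0.221
0.93 150.2 [-0.73 -0.78 -0.29  0.5 ] 0.239
0.96 139.8 [-0.53 -0.21  0.21  0.54] 0.228
0.99 134.5 [ 0.09 -0.14  0.54  0.27] 0.224
1.02 144.0 [0.73 0.28 1.07 0.28] 0.213
0.8 0.02 [9.7680e-01 1.6000e-03 6.0000e-04 8.9000e-03 5.5360e-01 7.1970e-01
 4.9681e+00 4.7905e+00 5.4175e+00 5.1262e+00 2.2500e-01] 141.9
0.9 232.8 [-0.31 -0.64  0.11  0.17] 0.223
0.93 191.4 [-0.12 -0.33  0.34  0.14] 0.22
0.96 152.1 [-0.06 -0.24  0.39  0.13] 0.223
0.99 140.0 [ 0.08 -0.03  0.56  0.33] 0.223
1.02 149.7 [0.38 0.24 0.82 0.19] 0.22
```

Run:
```python
from h import *; from bench import *
dwell(1.0)
o=observe();print(o["t"],o["ee_pos"].round(4),o["wrist_force"].round(1),o["finger_gap"])
for n in("side","top"):
    c=capture(n); pickle.dump(c,open(n+"9.pkl","wb"))
s=load("side9");t=load("top9")
cv2.imwrite("pics/z1.png",s["frame"][:,:,::-1]);cv2.imwrite("pics/z2.png",t["frame"][:,:,::-1])
```

```text
27.15 [ 0.6147 -0.2221  0.1656] [-2.3 -5.2  2.4] 0.010486022192225816
```

View pics/z1.png

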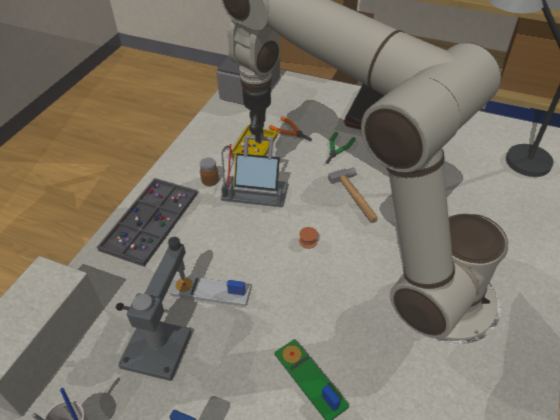

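View pics/z2.png

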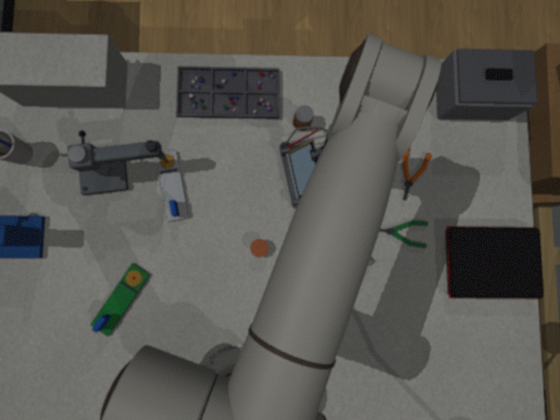

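The pictures show the sled still under the punch (top view about 167,161; side about 184,284). The mirror is held steady next to the pointer, and the other things that show are where they were. I'm handing the job in.

```bash
python3 -c "
from bench import *
print(hand_in()); print(observe()['t'])"
```

```text
the job is handed in; nothing more can be done
None
the job is handed in; nothing more can be done
```

The sled's red dot now sits under the punch tip, and the arm is still holding the mirror up at the pointer. I handed the job in at about 27 s on the robot's clock, well within the 58 s limit.

**Sled:** I gripped the aluminium sled (not the green look-alike) by its blue bar, slid it flat along the table, released it and lifted clear. In both cameras the tip shows where it should for a centred dot, to about 1 mm. The sled had not moved in the last pictures.

**Mirror:** I gripped the handle bar with the fingers upright and raised it.
- **Mirror angle:** the arm's own motion gives about 0.98 rad, and the edges in the pictures give about 0.95–0.98 rad.
- **Pointer angle:** a model fit over both cameras gives about 0.98 rad.
- **Stability:** the arm position, forces (about 6 N) and finger gap were steady over a last 1 s wait.

**What disagreed:**
- **Angle checks:** simple line slopes put the pointer anywhere from 0.93 to 1.00 rad. One check of the mirror's corner in the top view gave only 0.90–0.93 rad. I would trust the alignment to about ±0.02–0.03 rad.
- **Slip in the grip:** the bar slid about 5 mm towards the fingertips while lifting. It now sits about 8 mm from the tips and is firmly held.
- **Hidden from view:** the arm hid the dish and the hammer head in the last top picture. The side view shows the hammer and the visible part of the dish unmoved.

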